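Raise the bench lamp on a steady stack

ROBOT

A 6-joint arm with a two-finger parallel gripper is mounted at the origin on the work surface. World frame = base frame: x ahead of the robot, y to its left, z up, the work surface at z = 0. Lengths are in m, angles in rad, forces in N, time in s.
With the tool pointing down it reaches from about 0.25 to 0.775 m from the base axis. Payload 4 kg.
Tool frame: the origin (TCP) lies midway between the tips of the shut fingers; the grasp point (between the pads) lies 19 mm behind it; z points along the fingers, x is the direction in which the jaws open and shut, and the axes are right-handed (so a half turn about z gives the same grasp; the last joint's range is limited). The gripper opens to 94 mm and grips with 3 to 60 N. Pads are 16 mm wide; open, the fingers measure 119 mm over their backs; the gripper's body (75 mm by 177 mm) begins 78 mm behind the grasp point.
Start: joints at [1.057, 0.087, 1.371, -0, 1.684, -0.103], TCP at [0.22, 0.504, 0.169] pointing down, gripper open.
Joint ranges: [-3.1, 3.1], [-0.76, 2.03], [0.27, 2.55], [-1.08, 4.22], [0.17, 2.65], [-2.57, 2.57]. Speed limits (rad/s): [2.79, 2.79, 3.14, 3.14, 3.14, 3.14].

INTERFACE

Orientations are given as [roll, pitch, yaw] about the fixed x, y, z axes, in that order (R = Rz(yaw) Ry(pitch) Rx(roll)).
In Python, from bench import robot gives the robot as it stands.
- The arm moves only by the shell command python3 -m handwheel 'ROWS'. ROWS is a JSON object of lists of equal length, an entry for each row: "delta_pos": the shift along the tool's x, y, z in mm, a list of three; "rotation": the turn, a rotation vector about the tool's x, y, z in rad, a list of three; "claw": the closure, from -1 (fully open) to 1 (shut). In form: {"delta_pos": [[tx, ty, tz], ...], "rotation": [[wx, wy, wz], ...], "claw": [claw, ...]}. A call has exactly 8 rows; each row shifts and turns the commanded pose from where the row before left it, along the tool's axes as they then stand; what a row does not reach is not made up. A row lasts 1/8 s, in which the tool goes at most 62.5 mm and 10.7 degrees, less where a joint would pass 70% of its speed; a pose out of reach is approached as far as the arm can. A call with a gripper value outside its range is refused whole. The fingers move at their own pace and stop on an object; the grip force is fixed at half the most. Time passes only in rows, so rows that do not move let the fingers close, or fill a call up. It gives the time, the measured TCP pose, the force and the opening at its end, in the units of the state.
- robot.get_obs(): the state, without advancing time (a new reading comes with each control period).
- robot.snapshot(name): name is "side" or "top"; returns a dict with "color" (480x640x3 uint8, red, green, blue), "intrinsics" (3x3 intrinsics, pixels), "eye" and "rotation" of the camera in the world. Camera axes: x right, y down, z forward; pixel columns grow to the right and rows downward; lengths in m; the calibration is good to about 2 mm. A picture is of the moment at which its call begins. There is no depth.
- robot.close_job(): hands the job in, once; it reports no verdict.
The state is a dict: "time": time; "joint_positions": joint angles; "qvel": joint speeds; "joint_torque": joint torques, N m; "tool_pos": TCP position; "ee_rot": TCP orientation; "wrist_force": force on the tool from outside, world axes, zero at the start; "wrist_torque": the same for the moment, N m; "width": finger opening in m.
Only numpy, scipy, OpenCV 4.12 (cv2) and the standard library are available. Lean on these libraries where they do the work, as an engineer would, in place of code of your own. Each camera call takes 0.05 s, during which the arm holds its last target.

TASK

The battery lamp stands too low to light the opened phone on the turntable, so raise it: on the middle of the bare end of the mat, square with the mat, stack the parts case, the driver-kit box and the screw tin with the widest base at the bottom, each the right way up and centred on the one below, the kit lying lengthwise along the case. Stand the lamp upright and centred on top, without dropping any of them or tipping the lamp over, and leave it switched on. Leave everything else on the bench as it is.

Things in the scene. Friction and masses are not known exactly. Their poses are not given: they have to be found in the camera images.
- bare_end (a point): Middle of the bare end of the grey silicone mat (fixed, 460 x 220 mm, top 4 mm above the bench), on its top face. Axes are the mat's: +x along its length to the aluminium turntable (170 mm across, 22 mm high, centre 230 mm away along +x) carrying the phone. The bare end reaches 125 mm towards -x, 145 mm towards +x and 110 mm to each side.
- case: Flat grey parts case, 180 (x) x 130 (y) x 42 (z) mm, 0.45 kg, flat on the bench; origin: centre of underside, z up. A lighter grey carrying bar is sunk in the middle of the lid, flush with its top: 20 mm thick along x, 36 long along y, 26 deep. On each side of it along x is an open well 36 x 36 mm, floor 8 mm above the underside. Grip the bar across x.
- kit: Driver-kit box, dark metal, 150 (x) x 64 (y) x 40 (z) mm, 0.3 kg; origin: centre of underside, z out of its lid. Starts lid up on a fixed sloping aluminium stand: x rises 30 degrees (high end +x, away from the robot), y is level, the -x end rests on a 12 mm lip. The stand's sheet is 90 mm wide (13 mm shows beside the box on either side), 105 mm high at its back.
- tin: Round closed steel screw tin, flat lid, 62 mm diameter, 55 mm high, 0.2 kg, standing on the bench; origin: centre of underside, z up.
- lamp: Battery lamp: upright cylinder, 54 mm diameter, 100 mm high to its flat cap, 0.26 kg, white rocker switch on the cap; origin: centre of underside, z up. Starts standing on the bench.
- lamp_switch (a joint): White rocker on the lamp's cap: 0 rad off, 0.42 fully on, stays where left. 40 mm (lamp x) x 22 (y) x 8 thick; pivot along lamp y, on the lamp's axis 108 mm above its underside. Off, its +x end stands up 0.21 rad (top 116 mm above the underside); pressing that end down about 8 mm with some 1 N turns it on.
- switch_end (a point): The point to press: upper face of the rocker near its lamp +x end, 16 mm from the pivot; 115 mm above the lamp's underside when off, about 109 when on.
- phone: Opened grey phone frame, 148 x 72 x 9 mm, lying loose on the turntable; leave it. Origin in the centre of its underside.
- ejector: Yellow plastic SIM ejector, 61 mm long, 4 mm thick, lying on the turntable beside the phone; leave it.
- tray: Shallow open orange plastic tray, 125 x 85 x 22 mm, on the bench; leave it. Origin in the centre of its underside.
- tweezers: Curved stainless tweezers, 120 mm long, lying on the bench; leave them.
- screwdriver: Screwdriver with black handle, 150 mm long, lying on the bench; leave it.
- bottle: White dispenser bottle, 48 mm diameter, 110 mm high, standing on the bench; leave it.
- tape: Roll of tape, 84 mm diameter, 18 mm high, lying on the bench; leave it.
Mind the look-alikes: they are no part of the job. What is shaped like the lamp but blue or orange is not meant.

How it is judged:
At the end, for the whole second after the job is handed in: Case on the mat within 30 mm of the bare end's middle, square within 0.2 rad; kit on it within 20 mm, lengthwise within 0.2 rad; tin on the kit and lamp on the tin within 15 mm; all right way up, level within 0.05 rad, at rest; rocker past 0.34 rad; the rest of the bench undisturbed (horizontal distance between case and bare_end below 0.03 m and z of case in the frame of bare_end below 0.004 m and angle between each of case, kit, tin, lamp's own z axis and vertical below 0.05 rad and (angle between the x axis of case and the x axis of bare_end, either way round below 0.2 rad or angle between the x axis of case and the y axis of bare_end, either way round below 0.2 rad) and horizontal distance between kit and case below 0.02 m and z of kit in the frame of case between 0.038 and 0.046 m and angle between the x axis of kit and the x axis of case, either way round below 0.2 rad and horizontal distance between tin and kit below 0.015 m and z of tin in the frame of kit between 0.036 and 0.044 m and horizontal distance between lamp and tin below 0.015 m and z of lamp in the frame of tin between 0.051 and 0.059 m and value of joint lamp_switch above 0.34 rad and linear speed of each of lamp, tin, kit, case below 0.02 m/s); the robot touches nothing.
It fails at once if a stacked thing is dropped: it moves faster than 0.5 m/s (a fall of over 12 mm) with no finger on it ((contact force between case and the arm below 0.01 N and contact force between case and the fingers below 0.01 N and linear speed of case above 0.5 m/s) or (contact force between kit and the arm below 0.01 N and contact force between kit and the fingers below 0.01 N and linear speed of kit above 0.5 m/s) or (contact force between tin and the arm below 0.01 N and contact force between tin and the fingers below 0.01 N and linear speed of tin above 0.5 m/s) or (contact force between lamp and the arm below 0.01 N and contact force between lamp and the fingers below 0.01 N and linear speed of lamp above 0.5 m/s)).
It fails at once if the lamp is tipped over (more than 1 rad from upright) (angle between lamp's own z axis and vertical above 1 rad).
It fails at once if a bystander is moved by more than 25 mm (distance of any of phone, ejector, tray, tweezers, screwdriver, bottle, tape from where it was at the start of the episode above 0.025 m).
It also fails if it takes over 72 s, if anything falls off the work surface, if the arm or the gripper's body presses on something with over 40 N, if the wrist force passes 120 N, or if a joint passes its speed limit or range.

## Working session

There is one attempt and no reset: what is moved stays moved. The work goes in short steps, Python scripts to look and compute and a shell command to move; the robot and the scene stay as the last step left them, time stands still between calls to the robot, and variables do not carry over. Pictures are saved under pics/ and viewed, and the job is handed in when it is done.

```bash
ls -la; mkdir -p pics; cat > h.py <<'E'
import numpy as np, cv2, json, os
from bench import robot
def snap(name, out):
    s=robot.snapshot(name); cv2.imwrite('pics/'+out+'.png', s['color'][:,:,::-1])
    np.savez('pics/'+out+'.npz', **{k:np.array(s[k]) for k in s}); return s
def load(out): return dict(np.load('pics/'+out+'.npz'))
def ray(s,u,v):
    K=np.array(s['intrinsics']);R=np.array(s['rotation']);d=R@np.linalg.inv(K)@np.array([u,v,1.]);return np.array(s['eye']),d
def onz(s,u,v,z):
    e,d=ray(s,u,v);return e+d*(z-e[2])/d[2]
def proj(s,p):
    c=np.array(s['rotation']).T@(np.array(p)-s['eye']);q=np.array(s['intrinsics'])@c;return q[:2]/q[2]
E
python3 - <<'E'
from h import *
for n in('top','side'):
    s=snap(n,n+'0'); print(s['intrinsics'],s['eye'],s['rotation'])
print(robot.get_obs())
E
```

```text
total 12
drwxr-xr-x  3 agent agent 4096 Dec  7 05:41 .
drwxr-xr-x 23 root  root  4096 Dec  7 05:41 ..
drwxr-xr-x  2 agent agent 4096 Dec  7 05:41 pics
[[534.62059649   0.         308.41012466]
 [  0.         534.62059649 239.01251042]
 [  0.           0.           1.        ]] [ 0.41595188 -0.00396174  1.38884554] [-3.05086103 -0.02010123 -1.54139907]
[[461.07783682   0.         316.49941563]
 [  0.         461.07783682 235.11572492]
 [  0.           0.           1.        ]] [ 0.16933081 -0.9743125   0.78600323] [-2.16712531 -0.02476653 -0.35176532]
{'time': 0.1, 'joint_positions': array([ 1.05687276e+00,  8.78727187e-02,  1.37208394e+00,  3.66859784e-06,
        1.68358366e+00, -1.03134835e-01]), 'qvel': array([-0.0011679 , -0.00109397, -0.00228504, -0.00178312, -0.00103389,
        0.00119101]), 'joint_torque': array([ 2.82453570e-03, -3.41252840e+01, -3.03300011e+01,  7.21794111e-02,
        3.04558757e-02, -1.04024718e-04]), 'tool_pos': array([0.2193795 , 0.50374924, 0.16833559]), 'ee_rot': array([-3.14138851e+00,  1.93693496e-03,  1.16000821e+00]), 'wrist_force': array([ 0.06038774, -0.01598606, -0.50830996]), 'wrist_torque': array([-0.02775047, -0.04236646, -0.01490264]), 'width': 0.09388757297873884}
```

```bash
python3 - <<'E'
t=open('h.py').read()
t=t.replace("import numpy as np, cv2, json, os","import numpy as np, cv2, json, os\nfrom scipy.spatial.transform import Rotation as Ro")
t=t.replace("R=np.array(s['rotation'])","R=Ro.from_euler('xyz',s['rotation']).as_matrix()").replace("np.array(s['rotation']).T","Ro.from_euler('xyz',s['rotation']).as_matrix().T")
open('h.py','w').write(t)
E
```

```text
(no output)
```

View pics/top0.png

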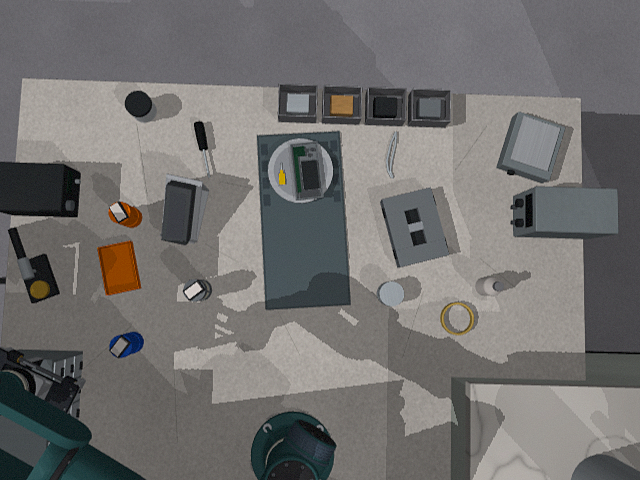

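View pics/side0.png

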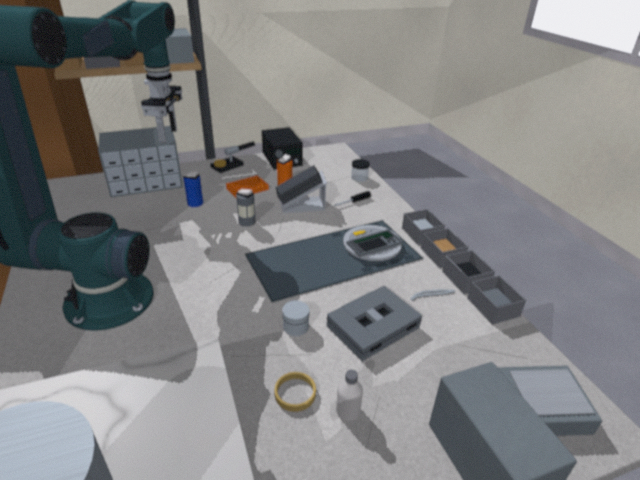

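Top view: the candidates for "lamp" are the grey one (197,290), the orange one (125,213) and the blue one (127,344); a dark jar (138,103) and the bottle (490,286) are also upright. I choose the grey one. Tin (391,292) could be confused with the tape or bottle; case (417,227) with the grey boxes on the right (535,145)/(565,212), and kit on its stand (183,212). I'll check in close crops.

```bash
python3 - <<'E'
from h import *
s=load('top0');c=s['color'][:,:,::-1]
a=cv2.resize(c[160:320,140:240],None,fx=3.6,fy=3.6,interpolation=cv2.INTER_CUBIC)
b=cv2.resize(c[170:330,365:475],None,fx=3.6,fy=3.6,interpolation=cv2.INTER_CUBIC)
cv2.imwrite('pics/crop1.png',np.hstack([a,b]))
s=load('side0');c=s['color'][:,:,::-1]
cv2.imwrite('pics/crop2.png',cv2.resize(c[150:360,220:430],(800,800),interpolation=cv2.INTER_CUBIC)[:600])
E
```

```text
(no output)
```

View pics/crop1.png

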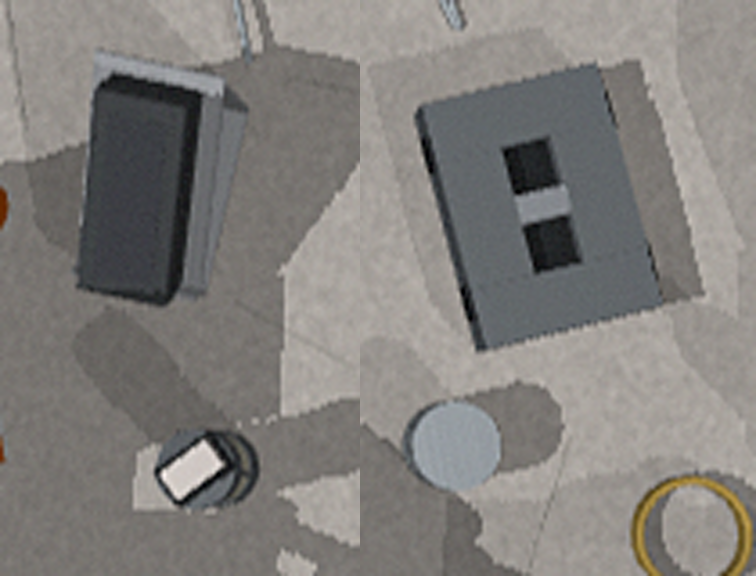

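View pics/crop2.png

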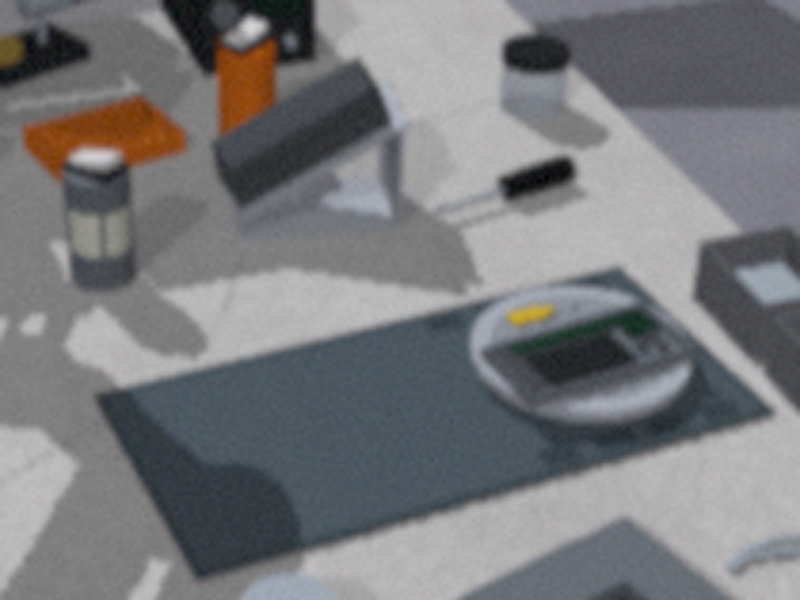

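```bash
python3 - <<'E'
from h import *
s=load('top0'); side=load('side0')
c=s['color'].astype(int); g=c.sum(2)/3
def P(x,y,z,left=False):
    return onz(s,x,y,z)
cs=[((418-360)/3.6+365,105/3.6+170),((600-360)/3.6+365,65/3.6+170),((662-360)/3.6+365,302/3.6+170),((480-360)/3.6+365,350/3.6+170)]
cs=[(u-.4,v-.4) for u,v in cs]
W=[onz(s,u,v,.042)[:2] for u,v in cs]
print('case',np.round(W,4),np.mean(W,0))
for i in range(4):
    d=W[(i+1)%4]-W[i];print(np.linalg.norm(d),np.arctan2(d[1],d[0]))
# bar: light grey
lab=cv2.cvtColor(s['color'],cv2.COLOR_RGB2LAB)
roi=g[205:250,398:432]
m=np.zeros(g.shape,np.uint8)
print(g[226,400:432].astype(int)); print(g[212:246,416].astype(int))
# mat mask
hsv=cv2.cvtColor(s['color'],cv2.COLOR_RGB2HSV)
print('mat px',hsv[250,300],hsv[300,330],hsv[290,390],hsv[215,440], hsv[215,250])
E
```

```text
case [[ 0.6482 -0.209 ]
 [ 0.6813 -0.3385]
 [ 0.5135 -0.3838]
 [ 0.4758 -0.2556]] [ 0.57969705 -0.29675611]
0.13362662566269295 -1.3207342958351507
0.17381113167905485 -2.8777765159087902
0.13362525128928648 1.8567818213826526
0.1786111331387221 0.2639369077799429
[104 104 105 102 103 103 102  99 119 141 137 134 135 139 139 134 136 135
 133 138 137 138 135 118  97 105 104 101 103 103 101 102]
[ 33  32  34  32  35  33  31  29  35  22 109 146 140 135 136 134 136 141
 116  49  35  39  36  35  41  39  40  39  27  24  26  26  17  74]
mat px [94 42 84] [101  41  68] [102  20 162] [  8  21 131] [ 15  17 177]
```

```bash
python3 - <<'E'
from h import *
s=load('top0'); c=s['color']; g=c.astype(int).sum(2)/3
hsv=cv2.cvtColor(c,cv2.COLOR_RGB2HSV)
def rect(m,off,z,name):
    cn,_=cv2.findContours(m.astype(np.uint8),cv2.RETR_EXTERNAL,cv2.CHAIN_APPROX_NONE)
    k=max(cn,key=cv2.contourArea); r=cv2.minAreaRect(k)
    b=cv2.boxPoints(r)+np.array(off); W=np.array([onz(s,*p,z)[:2] for p in b])
    e=W[1]-W[0];f=W[2]-W[1]
    print(name,np.round(W.mean(0),4),'sz',np.linalg.norm(e).round(4),np.linalg.norm(f).round(4),'ang',np.arctan2(e[1],e[0]).round(4),np.arctan2(f[1],f[0]).round(4)); return W
r=g[200:255,396:434]
rect((r<75)|(r>122),(396,200),.042,'bar+wells')
rect((r>122),(396,200),.042,'bar')
m=(hsv[...,0]>85)&(hsv[...,0]<108)&(hsv[...,1]>28)&(hsv[...,2]<115)
q=m[125:315,250:358].copy(); q=cv2.morphologyEx(q.astype(np.uint8),cv2.MORPH_CLOSE,np.ones((5,5)))
rect(q,(250,125),.004,'mat')
r=g[160:320,140:240]
# lamp rocker
hr=c[278:302,180:215]; w=hr.min(2)>170
rect(w,(180,278),.1125,'rocker')
print(hr.min(2)[4:20,2:30])
# tin
t=hsv[276:308,372:408]; 
ga=cv2.GaussianBlur(g[270:312,370:412].astype(np.float32),(0,0),.8).clip(0,255).astype(np.uint8)
print(cv2.HoughCircles(cv2.resize(ga,None,fx=4,fy=4,interpolation=cv2.INTER_CUBIC),cv2.HOUGH_GRADIENT,1,200,param1=80,param2=15,minRadius=35,maxRadius=65))
E
```

```text
bar+wells [ 0.58   -0.2988] sz 0.0374 0.0922 ang -1.2779 -2.8702
bar [ 0.58  -0.299] sz 0.0373 0.018 ang -1.2415 -2.8319
mat [ 0.5958 -0.0121] sz 0.2239 0.4577 ang -1.4787 -3.0632
rocker [0.4029 0.2443] sz 0.0364 0.0191 ang -0.8905 -2.457
[[100  92  92  94 101  92  91  95  92  93  94  73  22  71 167  89  47  14
   33  72  49  55  69  76  62  34  66 101]
 [142 122 124 101  97  90  88  93  94  93  69  26  85 168 217 178  74  26
   20  68  71  51  57  74  82  56  37  61]
 [168 145 142  94  96  92  94  94  72  58  54 159 171 211 206 208 160  57
   32  31  67  74  36  57  86  84  51  34]
 [157 148 125  91  91  90  95  73  29  64 160 216 203 200 194 199 207 140
   68  12  30  79  47  46  75  85  77  42]
 [155 157  93  89  95  78  66  29  84 166 212 200 198 195 195 198 201 196
   91  30  17  60  73  36  53  92  85  54]
 [153 147  82  93  71  38  44 158 174 207 199 197 196 191 197 193 197 206
  167  56  33  21  65  46  43  87  87  68]
 [162 131  83  72  23  64 166 218 206 200 198 199 194 195 194 194 195 199
  217 158  76  18  38  39  48  76  86  78]
 [166  89  54  31  82 168 215 201 197 196 
[... 332 characters left out ...]
97 194 195 197 196 193 195 197 200 211 161 114  24
    9  39  62  98 113  43  44  75  70  53]
 [155 125  39 176 207 201 193 192 196 193 197 200 206 212 159  52  12  29
   77  81  94 111  95  33  56  94  89  57]
 [158 154  66  76 178 205 196 195 197 194 198 203 193 157  23   8  29  82
  109 108 105 108  76  37  69  93  83  39]
 [157 159 126  67  86 192 204 196 193 201 211 159 127  23  15  41  80 112
  101 104 107  98  40  52  87  87  56  37]
 [157 160 158  99  33 129 213 200 206 208 160  59  19  29  75  86 107 103
  102 103 109  62  41  72  88  63  42  64]
 [161 156 163 144  80  57 180 214 196 154  28  21  34  86 110 104 101  99
  107 106  81  35  61  87  75  46  68 106]]
[[[84.5 95.5 47.1]]]
```

```bash
python3 - <<'E'
from h import *
s=load('top0'); sd=load('side0'); c=sd['color'][:,:,::-1]
print('turntable',onz(s,300,170,.022))
# expected rocker in side view for both hypotheses
base=np.array([.4029,.2443])
for sg in(1,-1):
    a=-0.8905 if sg==1 else np.pi-0.8905
    x=np.array([np.cos(a),np.sin(a),0]);y=np.array([-x[1],x[0],0]);t=.21
    xx=x*np.cos(t)+np.array([0,0,np.sin(t)]);n=np.array([0,0,1])*np.cos(t)-x*np.sin(t)
    o=np.array([*base,.108])
    for nm,S in(('side',sd),('top',s)):
        print(nm,sg,[tuple(np.round(proj(S,o+n*.004+xx*i*.02+y*j*.011),1)) for i,j in((1,1),(1,-1),(-1,-1),(-1,1))])
A=cv2.resize(c[180:235,225:270],None,fx=10,fy=10,interpolation=cv2.INTER_NEAREST)
cv2.imwrite('pics/crop3.png',A)
B=cv2.resize(s['color'][272:308,178:218,::-1],None,fx=15,fy=15,interpolation=cv2.INTER_NEAREST)
cv2.imwrite('pics/crop4.png',B)
E
```

```text
turntable [ 7.20323687e-01 -6.43804147e-04  2.20000000e-02]
side 1 [(np.float64(251.5), np.float64(189.5)), (np.float64(247.0), np.float64(192.5)), (np.float64(236.8), np.float64(191.4)), (np.float64(241.4), np.float64(188.5))]
top 1 [(np.float64(195.9), np.float64(281.6)), (np.float64(201.5), np.float64(289.0)), (np.float64(188.8), np.float64(299.0)), (np.float64(183.3), np.float64(291.6))]
side -1 [(np.float64(237.1), np.float64(189.2)), (np.float64(241.7), np.float64(186.3)), (np.float64(252.1), np.float64(192.1)), (np.float64(247.6), np.float64(195.1))]
top -1 [(np.float64(188.6), np.float64(298.7)), (np.float64(183.1), np.float64(291.2)), (np.float64(197.2), np.float64(281.2)), (np.float64(202.7), np.float64(288.6))]
```

View pics/crop3.png

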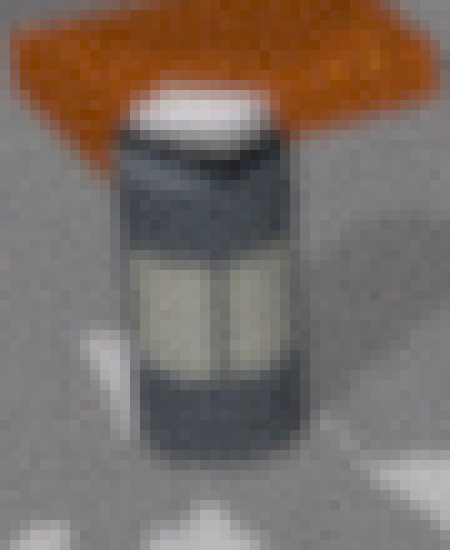

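View pics/crop4.png

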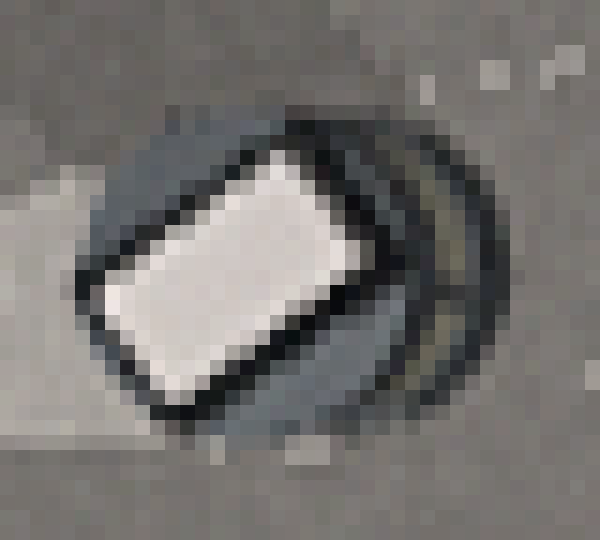

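```bash
python3 - <<'E'
from h import *
s=load('top0'); sd=load('side0')
def st(c,box,f):
    x0,y0,x1,y1=box; r=c[y0:y1,x0:x1,::-1].astype(float); r=np.clip((r-10)*1.9,0,255).astype(np.uint8)
    r=cv2.resize(r,None,fx=f,fy=f,interpolation=cv2.INTER_CUBIC)
    for i in range(0,(x1-x0),10): cv2.line(r,(i*f,0),(i*f,8),(0,255,255),1)
    for i in range(0,(y1-y0),10): cv2.line(r,(0,i*f),(8,i*f),(0,255,255),1)
    return r
cv2.imwrite('pics/kt.png',st(s['color'],(155,165,215,250),7))
cv2.imwrite('pics/ks.png',st(sd['color'],(265,155,345,220),9))
E
```

```text
(no output)
```

View pics/kt.png

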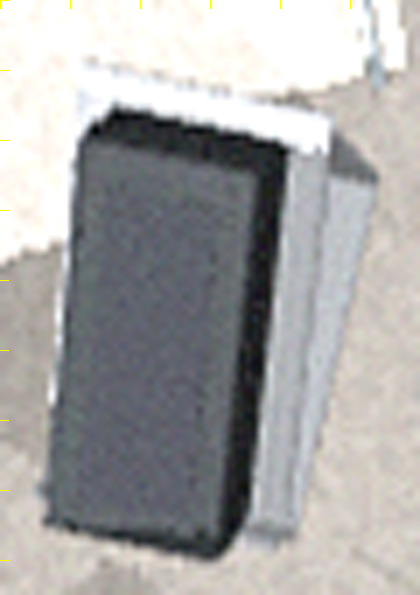

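View pics/ks.png

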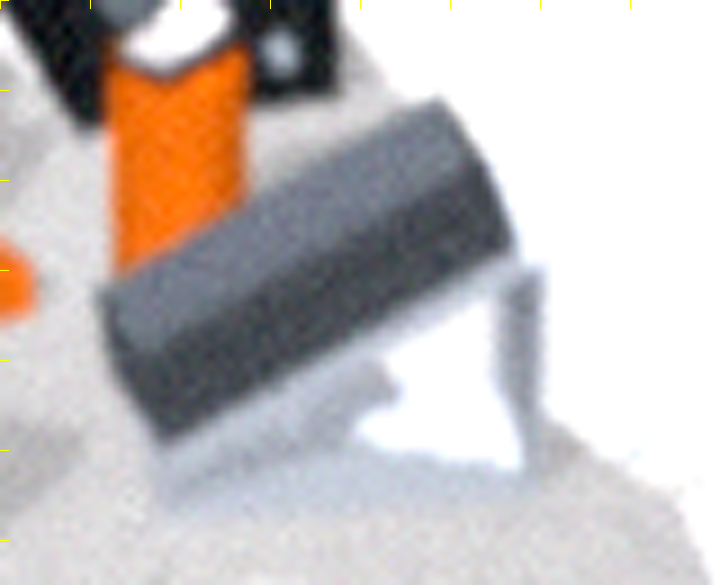

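```bash
cat >> h.py <<'E'
def tri(s1,p1,s2,p2):
    a,d=ray(s1,*p1);b,e=ray(s2,*p2);d=d/np.linalg.norm(d);e=e/np.linalg.norm(e)
    t=np.linalg.lstsq(np.stack([d,-e],1),b-a,rcond=None)[0];P,Q=a+t[0]*d,b+t[1]*e
    return (P+Q)/2,np.linalg.norm(P-Q)
E
python3 - <<'E'
from h import *
s=load('top0'); sd=load('side0')
T=dict(A=(85,138),B=(258,168),C=(222,545),D=(48,520)); S=dict(A=(440,100),B=(470,155),C=(140,350),D=(105,288))
W={}
for k in 'ABCD':
    W[k],r=tri(s,(T[k][0]/7+154.5,T[k][1]/7+164.5),sd,(S[k][0]/9+264.5,S[k][1]/9+154.5)); print(k,W[k].round(4),'res',r.round(4))
x=(W['A']+W['B']-W['C']-W['D'])/2; y=(W['A']+W['D']-W['B']-W['C'])/2
print('len',np.linalg.norm(x),'wid',np.linalg.norm(y),'yaw x',np.arctan2(x[1],x[0]),'slope',np.arcsin(x[2]/np.linalg.norm(x)),'yaw y',np.arctan2(y[1],y[0])-np.pi/2)
print('lid centre',sum(W.values())/4)
# tin, top px and side
print('tin',onz(s,390.75,293.5,.055))
print(proj(sd,onz(s,390.75,293.5,.055)))
E
```

```text
A [0.6507 0.3157 0.1266] res 0.0025
B [0.6404 0.2551 0.1347] res 0.0035
C [0.5208 0.2742 0.0665] res 0.0032
D [0.5274 0.3384 0.0575] res 0.0008
len 0.14103970113310912 wid 0.06352757122628987 yaw x -0.17101059552548017 slope 0.5083298475644105 yaw y -0.1344514960808203
lid centre [0.58481771 0.29584608 0.0963447 ]
tin [ 0.40827352 -0.23620397  0.055     ]
[295.40574609 309.07375256]
```

```bash
cat >> h.py <<'E'
def plan(pos,rpy):
    o=robot.get_obs();R0=Ro.from_euler('xyz',o['ee_rot']);R1=Ro.from_euler('xyz',rpy)
    rv=(R0.inv()*R1).as_rotvec();d=np.array(pos)-o['tool_pos']
    print('t',round(o['time'],2),'rotvec',rv.round(4),'shift after rot mm',(R1.inv().apply(d)*1000).round(1),'before rot',(R0.inv().apply(d)*1000).round(1))
E
python3 -c "
from h import *
plan([.4148,.2297,.150],[np.pi,0,.681])"
```

```text
t 0.1 rotvec [3.00e-04 1.90e-03 4.79e-01] shift after rot mm [-20.7 336.   18.3] before rot [-173.2  288.6   18.6]
```

```bash
python3 -m handwheel '{"delta_pos":[[0,0,0],[0,0,0],[0,0,0],[-4,55,0],[-4,55,0],[-4,55,0],[-4,55,0],[-4,55,0]],"rotation":[[0,0,0.16],[0,0,0.16],[0,0,0.159],[0,0,0],[0,0,0],[0,0,0],[0,0,0],[0,0,0]],"claw":[1,1,1,1,1,1,1,1]}'; python3 -c "
from h import *
plan([.4148,.2297,.125],[np.pi,0,.681])"
```

```text
time: 1.1
tool_pos: [0.3777, 0.2764, 0.169]
ee_rot: [-3.142, 0.0, 0.681]
wrist_force: [0.9, -0.5, 0.3]
width: 0.0175
t 1.1 rotvec [-0.0001  0.0003  0.0003] shift after rot mm [-0.6 59.6 44. ] before rot [-0.6 59.6 44. ]
```

```bash
python3 -m handwheel '{"delta_pos":[[0,30,0],[0,30,0],[0,0,20],[0,0,20],[0,0,9],[0,0,3],[0,0,0],[0,0,0]],"rotation":[[0,0,0],[0,0,0],[0,0,0],[0,0,0],[0,0,0],[0,0,0],[0,0,0],[0,0,0]],"claw":[1,1,1,1,1,1,1,1]}'; python3 - <<'E'
from h import *
a=snap('top','top1');b=snap('side','side1')
A=cv2.resize(a['color'][255:320,160:230,::-1],None,fx=8,fy=8,interpolation=cv2.INTER_CUBIC)
B=cv2.resize(b['color'][150:215,225:260+35-65+35,::-1],None,fx=8,fy=8,interpolation=cv2.INTER_CUBIC)
cv2.imwrite('pics/p1.png',np.hstack([A,B])[:,:800])
E
```

```text
time: 2.1
tool_pos: [0.4155, 0.2317, 0.1183]
ee_rot: [3.141, -0.002, 0.681]
wrist_force: [-0.5, -0.2, -0.1]
width: 0.0004
```

View pics/p1.png

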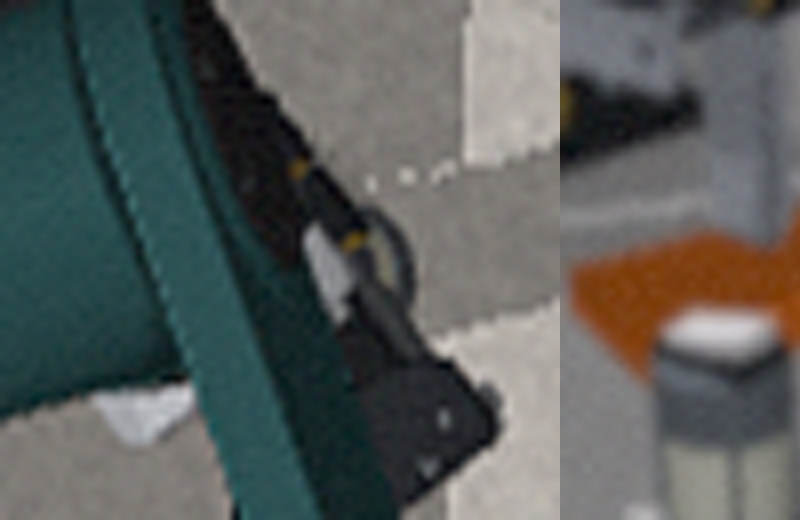

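```bash
python3 - <<'E'
from h import *
b=load('side1');a=load('top1')
print(proj(b,[.4155,.2317,.1183]),proj(a,[.4155,.2317,.1183]),proj(b,[.3777,.2764,.169]))
print(robot.get_obs()['tool_pos'],robot.get_obs()['time'])
cv2.imwrite('pics/p2.png',cv2.resize(b['color'][90:230,190:330,::-1],None,fx=4,fy=4,interpolation=cv2.INTER_CUBIC))
E
```

```text
[249.33178667 189.99983703] [197.72251372 284.89634025] [232.42659989 169.95190114]
[0.41540992 0.23161049 0.11810971] 2.2
```

View pics/p2.png

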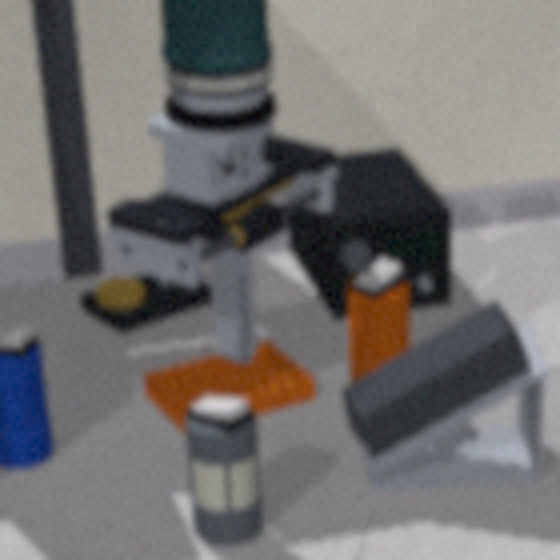

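```bash
python3 - <<'E'
from h import *
b=load('side0')
print(proj(b,[.2194,.5037,.1683]))
R=Ro.from_euler('xyz',[np.pi,0,1.16]).apply([.047,0,0])
print(proj(b,np.array([.2194,.5037,.1683])+R),proj(b,np.array([.2194,.5037,.1683])-R))
cv2.imwrite('pics/p3.png',cv2.resize(b['color'][60:200,110:250,::-1],None,fx=4,fy=4,interpolation=cv2.INTER_CUBIC))
E
```

```text
[170.01203848 146.91075597]
[174.53378656 141.26994094] [165.25021979 152.85105558]
```

View pics/p3.png

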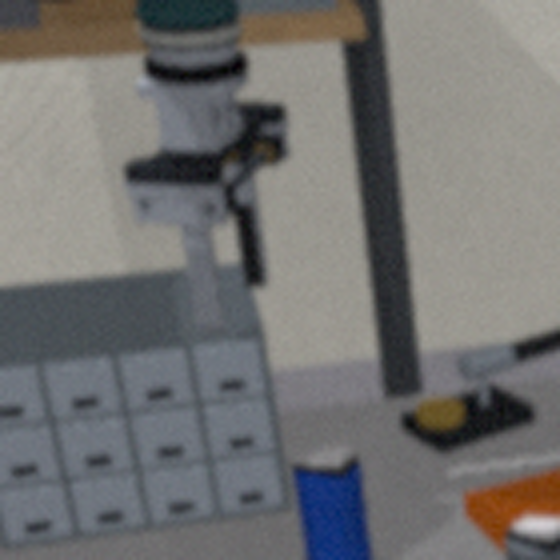

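The finger tip appears at side px (248.7,180), but the state projects to (249,190): the tip looks about 20 mm higher than reported, and the start picture shows the same gap. I'll settle it by feeling for contact.

```bash
python3 -m handwheel '{"delta_pos":[[0,0,2],[0,0,2],[0,0,2],[0,0,1],[0,0,1],[0,0,0],[0,0,0],[0,0,0]],"rotation":[[0,0,0],[0,0,0],[0,0,0],[0,0,0],[0,0,0],[0,0,0],[0,0,0],[0,0,0]],"claw":[1,1,1,1,1,1,1,1]}'; python3 - <<'E'
from h import *
b=snap('side','side2')
cv2.imwrite('pics/p4.png',cv2.resize(b['color'][130:230,200:300,::-1],None,fx=6,fy=6,interpolation=cv2.INTER_CUBIC))
print(robot.get_obs())
E
```

```text
time: 3.2
tool_pos: [0.4151, 0.2314, 0.1095]
ee_rot: [3.142, -0.0, 0.681]
wrist_force: [-1.1, -0.1, 0.7]
width: 0.0006
{'time': 3.25, 'joint_positions': array([ 3.89193541e-01, -6.07619023e-02,  1.63926504e+00,  4.53448140e-05,
        1.56282215e+00, -2.91842993e-01]), 'qvel': array([ 1.03535783e-03,  2.69424513e-04, -5.05779742e-05, -2.18971839e-03,
        7.31527692e-04, -1.35653979e-03]), 'joint_torque': array([-1.91302403e-03, -2.71046734e+01, -2.97078627e+01,  6.65733428e-02,
        3.64173751e-02,  3.22298160e-05]), 'tool_pos': array([0.41507717, 0.23142223, 0.10948758]), 'ee_rot': array([ 3.14155915e+00, -2.69102628e-04,  6.81036183e-01]), 'wrist_force': array([0.05892708, 0.33626283, 0.12639495]), 'wrist_torque': array([-0.03612389,  0.0117228 , -0.01343554]), 'width': 0.0007835513204479097}
```

View pics/p4.png

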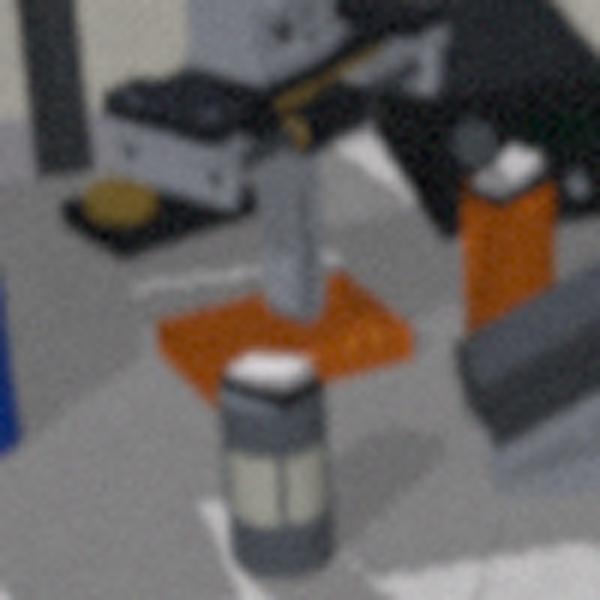

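```bash
python3 - <<'E'
from h import *
b=load('side2'); a=snap('top','top2')
tip=(200+297/6-.5,130+316/6-.5); print(tip, proj(b,[.4151,.2314,.1095]))
for z in(.1095,.12,.13): print(onz(b,*tip,z), proj(a,onz(b,*tip,z)))
e,d=ray(b,*tip); 
c=a['color'][230:330,150:270,::-1].astype(float); c=np.clip(c*1.8,0,255).astype(np.uint8)
cv2.imwrite('pics/p5.png',cv2.resize(c,None,fx=6,fy=6,interpolation=cv2.INTER_CUBIC))
E
```

```text
(249.0, 182.16666666666666) [249.39130792 192.65135919]
[0.42947976 0.29749522 0.1095    ] [170.91300208 278.19059525]
[0.42544199 0.27775551 0.12      ] [178.18257921 280.07963153]
[0.4215965  0.25895578 0.13      ] [185.21937493 281.90817839]
```

View pics/p5.png

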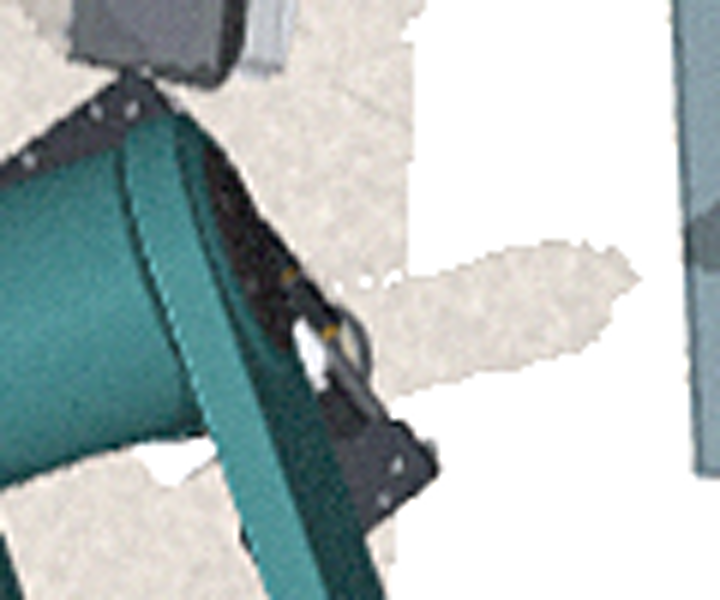

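```bash
python3 - <<'E'
from h import *
a=load('top2'); print(proj(a,[.4151,.2314,.21]),onz(a,186.2,285,.21)); print(onz(a,*( (300/6+150),(270/6+230)),.2))
E
```

```text
[190.05293776 284.86862686] [0.41456644 0.23977445 0.21      ]
[0.43745418 0.21258107 0.2       ]
```

```bash
python3 - <<'E'
from h import *
ims=[cv2.resize(load(n)['color'][170:230,225:270,::-1],None,fx=5.8,fy=10,interpolation=cv2.INTER_NEAREST) for n in('side0','side1','side2')]
cv2.imwrite('pics/p6.png',np.hstack(ims))
E
```

```text
(no output)
```

View pics/p6.png

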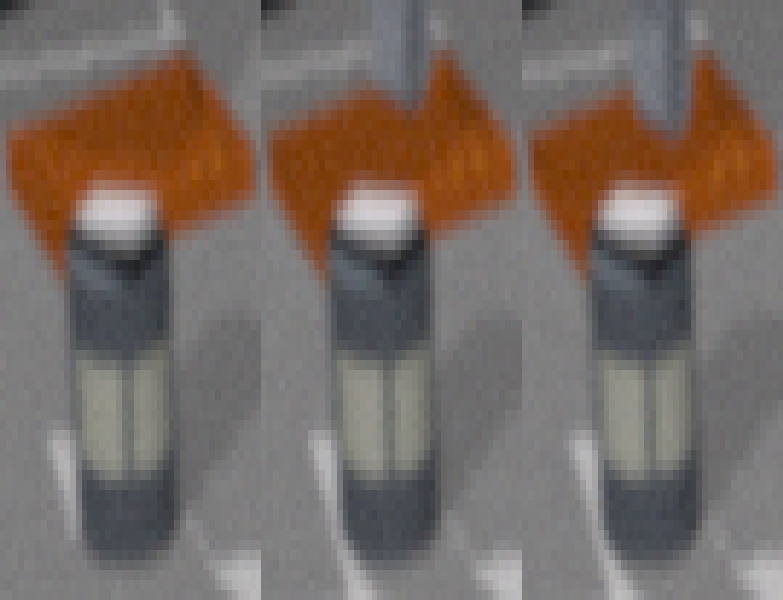

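The rocker is unchanged and there is no force, so the tip really is higher than reported. I'll keep feeling downward.

```bash
python3 -m handwheel '{"delta_pos":[[0,0,2],[0,0,2],[0,0,2],[0,0,2],[0,0,2],[0,0,2],[0,0,0],[0,0,0]],"rotation":[[0,0,0],[0,0,0],[0,0,0],[0,0,0],[0,0,0],[0,0,0],[0,0,0],[0,0,0]],"claw":[1,1,1,1,1,1,1,1]}'; python3 - <<'E'
from h import *
b=snap('side','side3');print(robot.get_obs()['wrist_force'])
ims=[cv2.resize(load(n)['color'][170:230,225:270,::-1],None,fx=8,fy=10,interpolation=cv2.INTER_NEAREST) for n in('side2','side3')]
cv2.imwrite('pics/p7.png',np.hstack(ims))
E
```

```text
time: 4.3
tool_pos: [0.4151, 0.2314, 0.0975]
ee_rot: [-3.142, -0.0, 0.681]
wrist_force: [1.0, -0.0, -0.3]
width: 0.0005
[-0.15323652 -0.12912094 -1.22431835]
```

View pics/p7.png

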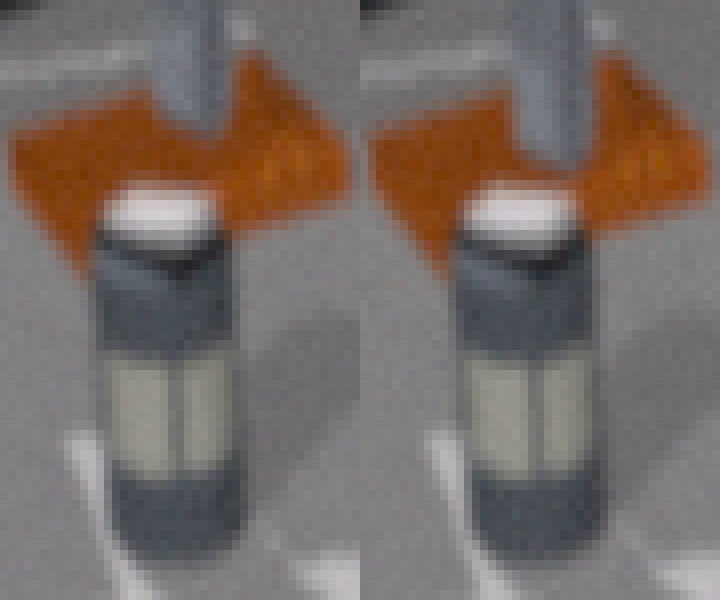

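```bash
python3 -m handwheel '{"delta_pos":[[0,0,2],[0,0,2],[0,0,2],[0,0,2],[0,0,2],[0,0,0],[0,0,0],[0,0,0]],"rotation":[[0,0,0],[0,0,0],[0,0,0],[0,0,0],[0,0,0],[0,0,0],[0,0,0],[0,0,0]],"claw":[1,1,1,1,1,1,1,1]}'; python3 - <<'E'
from h import *
b=snap('side','side4');print(robot.get_obs()['wrist_force'])
ims=[cv2.resize(load(n)['color'][170:230,225:270,::-1],None,fx=8,fy=10,interpolation=cv2.INTER_NEAREST) for n in('side3','side4')]
cv2.imwrite('pics/p8.png',np.hstack(ims))
E
```

```text
time: 5.35
tool_pos: [0.4151, 0.2314, 0.0875]
ee_rot: [3.142, -0.0, 0.681]
wrist_force: [-0.8, -0.2, 0.2]
width: 0.0007
[-0.96349883  0.62189636  0.28802587]
```

View pics/p8.png

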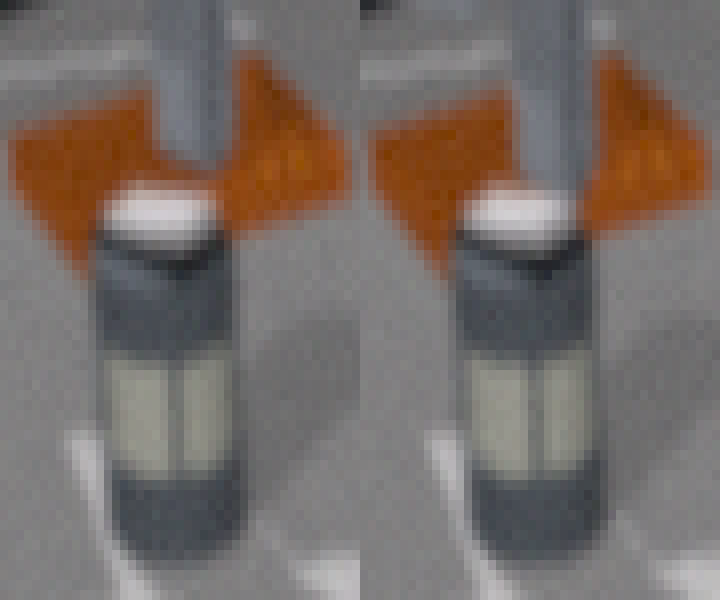

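```bash
python3 -m handwheel '{"delta_pos":[[0,0,1],[0,0,1],[0,0,1],[0,0,1],[0,0,1],[0,0,0],[0,0,0],[0,0,0]],"rotation":[[0,0,0],[0,0,0],[0,0,0],[0,0,0],[0,0,0],[0,0,0],[0,0,0],[0,0,0]],"claw":[1,1,1,1,1,1,1,1]}'; python3 - <<'E'
from h import *
b=snap('side','side5');print(robot.get_obs()['wrist_force'])
ims=[cv2.resize(load(n)['color'][170:230,225:270,::-1],None,fx=8,fy=10,interpolation=cv2.INTER_NEAREST) for n in('side4','side5')]
cv2.imwrite('pics/p9.png',np.hstack(ims))
E
```

```text
time: 6.4
tool_pos: [0.415, 0.2314, 0.0824]
ee_rot: [-3.142, -0.0, 0.681]
wrist_force: [0.5, 0.2, -0.8]
width: 0.0006
[ 0.07129644  0.52456795 -0.1256232 ]
```

View pics/p9.png

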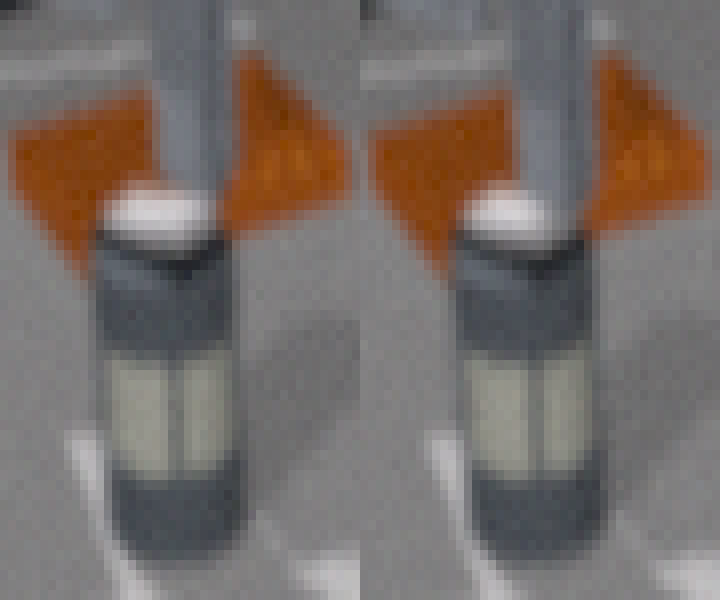

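```bash
python3 -m handwheel '{"delta_pos":[[0,0,1],[0,0,1],[0,0,1],[0,0,1],[0,0,1],[0,0,1],[0,0,0],[0,0,0]],"rotation":[[0,0,0],[0,0,0],[0,0,0],[0,0,0],[0,0,0],[0,0,0],[0,0,0],[0,0,0]],"claw":[1,1,1,1,1,1,1,1]}'; python3 - <<'E'
from h import *
b=snap('side','side6');print(robot.get_obs()['wrist_force'])
ims=[cv2.resize(load(n)['color'][170:230,225:270,::-1],None,fx=8,fy=10,interpolation=cv2.INTER_NEAREST) for n in('side5','side6')]
cv2.imwrite('pics/p10.png',np.hstack(ims))
E
```

```text
time: 7.45
tool_pos: [0.4148, 0.2315, 0.0762]
ee_rot: [-3.141, 0.0, 0.681]
wrist_force: [-0.7, 0.5, 0.6]
width: 0.0
[-0.02875547 -0.32561538  0.74919284]
```

View pics/p10.png

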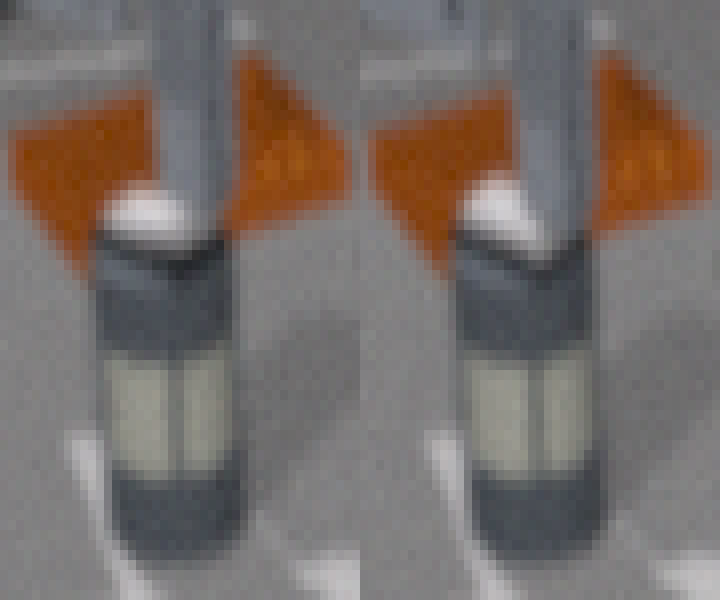

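```bash
python3 -m handwheel '{"delta_pos":[[0,0,0.6],[0,0,0],[0,0,0.6],[0,0,0],[0,0,0.6],[0,0,0],[0,0,0],[0,0,0]],"rotation":[[0,0,0],[0,0,0],[0,0,0],[0,0,0],[0,0,0],[0,0,0],[0,0,0],[0,0,0]],"claw":[1,1,1,1,1,1,1,1]}'; python3 - <<'E'
from h import *
b=snap('side','side7');print(robot.get_obs()['wrist_force'])
ims=[cv2.resize(load(n)['color'][170:230,225:270,::-1],None,fx=8,fy=10,interpolation=cv2.INTER_NEAREST) for n in('side6','side7')]
cv2.imwrite('pics/p11.png',np.hstack(ims))
E
```

```text
time: 8.5
tool_pos: [0.4151, 0.2314, 0.0746]
ee_rot: [3.142, -0.0, 0.681]
wrist_force: [-0.3, 0.0, 1.0]
width: 0.0009
[-0.15630785 -1.35988902  1.60506073]
```

View pics/p11.png

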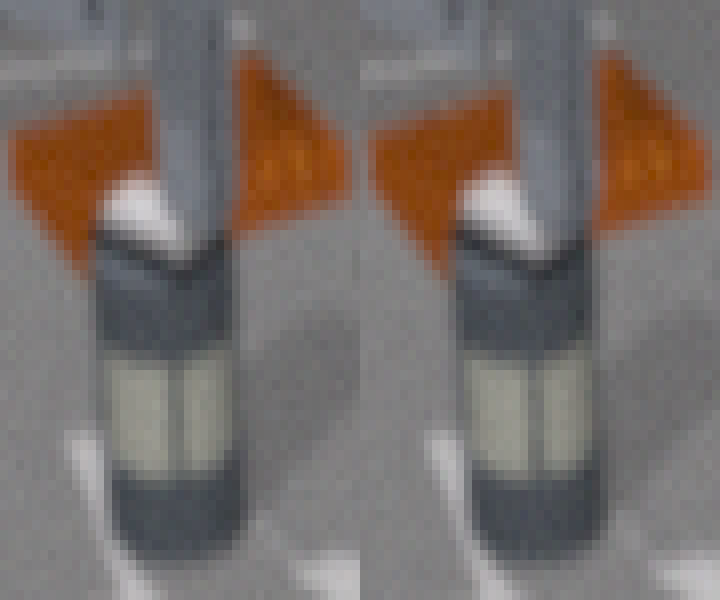

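```bash
python3 -m handwheel '{"delta_pos":[[0,0,0.5],[0,0,0.5],[0,0,0.5],[0,0,0.5],[0,0,0],[0,0,0],[0,0,0],[0,0,0]],"rotation":[[0,0,0],[0,0,0],[0,0,0],[0,0,0],[0,0,0],[0,0,0],[0,0,0],[0,0,0]],"claw":[1,1,1,1,1,1,1,1]}'; python3 - <<'E'
from h import *
print(robot.get_obs()['wrist_force'])
E
```

```text
time: 9.55
tool_pos: [0.4154, 0.2314, 0.0733]
ee_rot: [3.141, -0.001, 0.681]
wrist_force: [-0.4, -2.2, 6.2]
width: 0.0004
[-0.37547947 -2.23698806  6.18292137]
```

```bash
python3 -m handwheel '{"delta_pos":[[0,0,-20],[0,0,-40],[0,0,-10],[0,0,0],[0,0,0],[0,0,0],[0,0,0],[0,0,0]],"rotation":[[0,0,0],[0,0,0],[0,0,0],[0,0,0.1367],[0,0,0.1367],[0,0,0.1367],[0,0,0],[0,0,0]],"claw":[1,1,1,-0.15,-0.15,-0.15,-0.15,-0.15]}'; python3 - <<'E'
from h import *
plan([.58,-.299,.08],[np.pi,0,.271])
E
```

```text
time: 10.55
tool_pos: [0.4145, 0.2313, 0.1416]
ee_rot: [-3.141, 0.001, 0.273]
wrist_force: [0.8, 0.0, 0.2]
width: 0.0469
t 10.55 rotvec [-0.0001  0.0015  0.0019] shift after rot mm [ 17.4 555.3  61.6] before rot [ 16.5 555.3  61.6]
```

```bash
python3 -m handwheel '{"delta_pos":[[2,60,0],[2,60,0],[2,60,0],[2,60,0],[2,60,0],[2,60,0],[2,60,0],[2,60,0]],"rotation":[[0,0,0],[0,0,0],[0,0,0],[0,0,0],[0,0,0],[0,0,0],[0,0,0],[0,0,0]],"claw":[-0.15,-0.15,-0.15,-0.15,-0.15,-0.15,-0.15,-0.15]}'; python3 -m handwheel '{"delta_pos":[[1,40,0],[1,36,0],[0,0,20],[0,0,20],[0,0,20],[0,0,0],[0,0,0],[0,0,0]],"rotation":[[0,0,0],[0,0,0],[0,0,0],[0,0,0],[0,0,0],[0,0,0],[0,0,0],[0,0,0]],"claw":[-0.15,-0.15,-0.15,-0.15,-0.15,-0.15,-0.15,-0.15]}'
python3 - <<'E'
from h import *
plan([.58,-.299,.05],[np.pi,0,.271])
a=snap('top','top8');b=snap('side','side8')
A=cv2.resize(a['color'][170:300,360:480,::-1],None,fx=3.3,fy=4,interpolation=cv2.INTER_CUBIC)
B=cv2.resize(b['color'][230:360,310:440,::-1],None,fx=3,fy=4,interpolation=cv2.INTER_CUBIC)
cv2.imwrite('pics/q1.png',np.hstack([A,B]))
p=robot.get_obs()['tool_pos']+[0,0,.035];print(proj(a,p),proj(b,p),proj(b,[.58,-.299,.042]))
E
```

```text
time: 11.55
tool_pos: [0.5593, -0.2287, 0.1422]
ee_rot: [-3.141, -0.0, 0.272]
wrist_force: [0.4, 0.1, -0.5]
width: 0.0544
time: 12.55
tool_pos: [0.5819, -0.2998, 0.0841]
ee_rot: [3.14, -0.002, 0.271]
wrist_force: [0.3, -0.1, 0.6]
width: 0.054
t 12.55 rotvec [ 0.0018 -0.0018  0.0002] shift after rot mm [-1.6 -1.3 34.1] before rot [-1.7 -1.4 34.1]
[422.82443569 222.0436553 ] [379.0629633  289.26737109] [374.86676086 314.62043354]
```

View pics/q1.png

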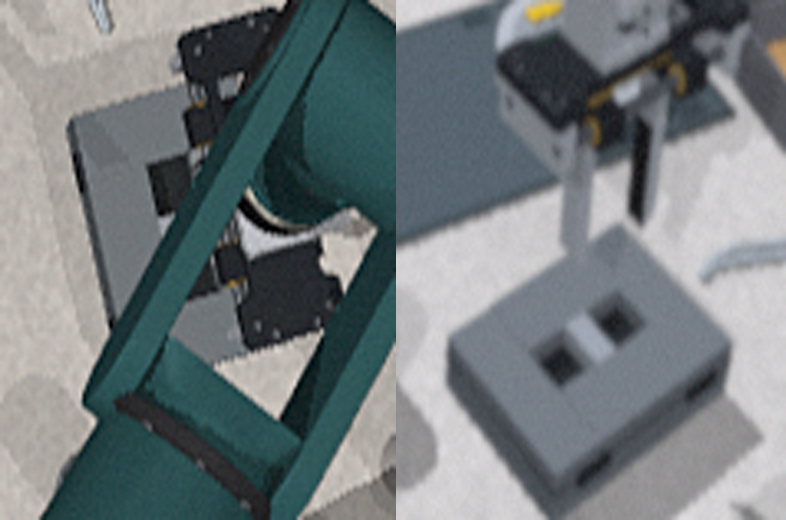

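```bash
python3 -m handwheel '{"delta_pos":[[-1.5,-1.3,30],[0,0,30],[0,0,20],[0,0,12],[0,0,9],[0,0,0],[0,0,0],[0,0,0]],"rotation":[[0,0,0],[0,0,0],[0,0,0],[0,0,0],[0,0,0],[0,0,0],[0,0,0],[0,0,0]],"claw":[-0.15,-0.15,-0.15,-0.15,-0.15,-0.15,1,1]}'; python3 -m handwheel '{"delta_pos":[[0,0,0],[0,0,0],[0,0,0],[0,0,-5],[0,0,-10],[0,0,-20],[0,0,-20],[0,0,-10]],"rotation":[[0,0,0],[0,0,0],[0,0,0],[0,0,0],[0,0,0],[0,0,0],[0,0,0],[0,0,0]],"claw":[1,1,1,1,1,1,1,1]}'
python3 - <<'E'
from h import *
b=snap('side','side9');print(robot.get_obs()['wrist_force'])
cv2.imwrite('pics/q2.png',cv2.resize(b['color'][210:370,290:460,::-1],None,fx=4,fy=3.7,interpolation=cv2.INTER_CUBIC))
plan([.4911,-.0203,.06],[np.pi,0,.078])
E
```

```text
time: 13.65
tool_pos: [0.58, -0.2991, -0.0174]
ee_rot: [3.14, -0.001, 0.271]
wrist_force: [0.7, -0.2, 0.6]
width: 0.0375
time: 14.65
tool_pos: [0.5807, -0.2995, 0.0499]
ee_rot: [3.138, -0.003, 0.271]
wrist_force: [0.4, 0.8, -3.7]
width: 0.02
[ 0.65387428  0.55983548 -2.71779535]
t 14.7 rotvec [ 0.0039 -0.0044  0.1929] shift after rot mm [ -67.9 -285.6   -9.2] before rot [ -11.9 -293.2  -10.5]
```

View pics/q2.png

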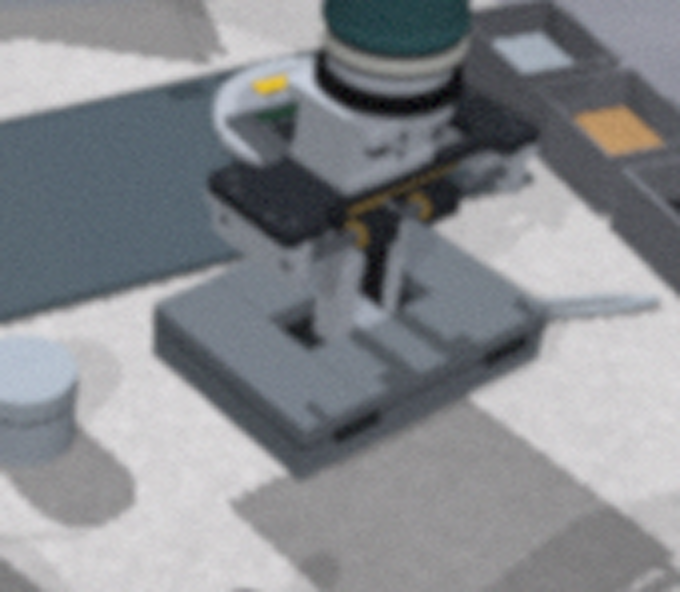

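```bash
python3 -m handwheel '{"delta_pos":[[0,0,-10],[0,0,-10],[-13.6,-57.1,0],[-13.6,-57.1,0],[-13.6,-57.1,0],[-13.6,-57.1,0],[-13.6,-57.1,0],[0,0,0]],"rotation":[[0,0,0.0965],[0,0,0.0965],[0,0,0],[0,0,0],[0,0,0],[0,0,0],[0,0,0],[0,0,0]],"claw":[1,1,1,1,1,1,1,1]}'
python3 - <<'E'
from h import *
plan([.4911,-.0203,-.0134],[np.pi,0,.078])
a=snap('top','top10');b=snap('side','side10')
cv2.imwrite('pics/q3.png',np.hstack([a['color'][120:330,200:400,::-1],b['color'][140:350,230:430,::-1]]).repeat(2,0).repeat(2,1)[:,:800])
E
```

```text
time: 15.7
tool_pos: [0.4877, -0.0157, 0.0666]
ee_rot: [-3.14, 0.0, 0.084]
wrist_force: [0.4, -1.0, -3.9]
width: 0.0199
t 15.7 rotvec [-0.0015  0.0005  0.0056] shift after rot mm [ 3.   4.9 80. ] before rot [ 3.1  5.  80. ]
```

View pics/q3.png

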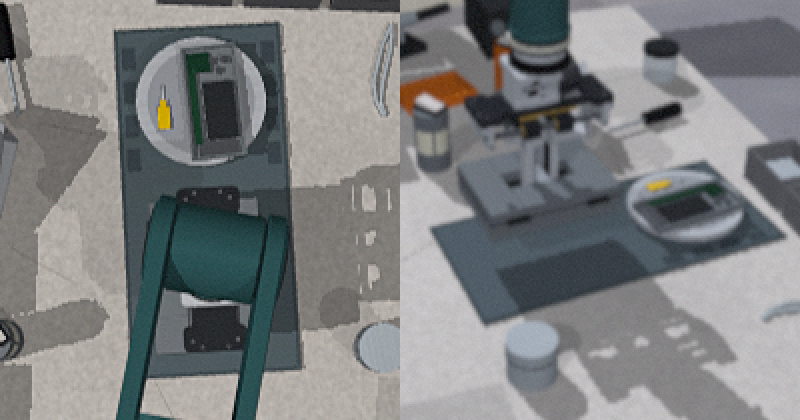

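```bash
python3 -m handwheel '{"delta_pos":[[1.5,2.5,20],[1.5,2.5,25],[0,0,20],[0,0,10],[0,0,2],[0,0,0],[0,0,0],[0,0,0]],"rotation":[[0,0,0.003],[0,0,0],[0,0,0],[0,0,0],[0,0,0],[0,0,0],[0,0,0],[0,0,0]],"claw":[1,1,1,1,1,1,1,1]}'
python3 - <<'E'
from h import *
plan([.4911,-.0203,-.0134],[np.pi,0,.078]); print(robot.get_obs()['wrist_force'])
E
```

```text
time: 16.8
tool_pos: [0.4933, -0.0241, -0.0097]
ee_rot: [3.141, -0.001, 0.075]
wrist_force: [-0.6, -0.5, -2.3]
width: 0.0205
t 16.8 rotvec [ 0.0003 -0.0015 -0.003 ] shift after rot mm [-1.9 -4.   3.7] before rot [-1.9 -4.   3.7]
[-0.55359582 -0.49537449 -2.25504496]
```

```bash
python3 -m handwheel '{"delta_pos":[[-2,-4,0],[0,0,1.5],[0,0,1],[0,0,1],[0,0,0.5],[0,0,0],[0,0,0],[0,0,0]],"rotation":[[0,0,0],[0,0,0],[0,0,0],[0,0,0],[0,0,0],[0,0,0],[0,0,0],[0,0,0]],"claw":[1,1,1,1,1,1,1,1]}'
python3 - <<'E'
from h import *
plan([.4911,-.0203,-.0134],[np.pi,0,.078]); print(robot.get_obs()['wrist_force'])
E
```

```text
time: 17.8
tool_pos: [0.4905, -0.0202, -0.0141]
ee_rot: [-3.142, -0.0, 0.075]
wrist_force: [-2.3, -0.6, 0.6]
width: 0.0196
t 17.8 rotvec [-0.0001 -0.0001 -0.0031] shift after rot mm [ 0.6  0.1 -0.7] before rot [ 0.6  0.1 -0.7]
[-2.31535066 -0.5649273   0.62953352]
```

```bash
python3 -m handwheel '{"delta_pos":[[0,0,0],[0,0,0],[0,0,-10],[0,0,-40],[0,0,-50],[0,0,-30],[0,0,0],[0,0,0]],"rotation":[[0,0,0],[0,0,0],[0,0,0],[0,0,0],[0,0,-0.15],[0,0,-0.15],[0,0,-0.15],[0,0,-0.15]],"claw":[-0.1,-0.1,-0.1,-0.1,-0.5,-1,-1,-1]}'
python3 - <<'E'
from h import *
plan([.555,.301,.13],[np.pi,0,1.42])
b=snap('side','side11')
cv2.imwrite('pics/q4.png',b['color'][140:350,230:430,::-1].repeat(2,0).repeat(2,1))
E
```

```text
time: 18.8
tool_pos: [0.4913, -0.0204, 0.1174]
ee_rot: [3.139, -0.002, 0.68]
wrist_force: [0.3, -0.0, -0.3]
width: 0.0887
t 18.8 rotvec [ 0.003  -0.0012 -0.7402] shift after rot mm [327.3  14.7 -12.6] before rot [ 251.6 -209.8  -12.6]
```

View pics/q4.png

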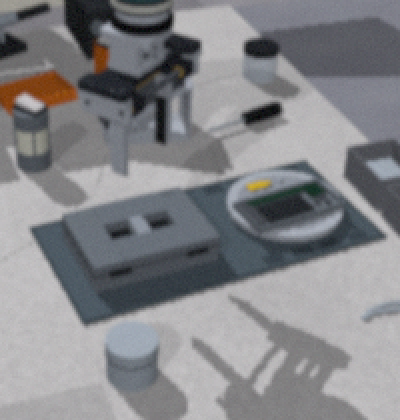

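```bash
python3 -m handwheel '{"delta_pos":[[0,0,-10],[0,0,-10],[0,0,-5],[0,0,0],[0,0,0],[55,2.5,0],[55,2.5,0],[55,2.5,0]],"rotation":[[0,0,-0.149],[0,0,-0.149],[0,0,-0.149],[0,0,-0.149],[0,0,-0.149],[0,0,0],[0,0,0],[0,0,0]],"claw":[-1,-1,-1,-1,-1,-1,-1,-1]}'
python3 -m handwheel '{"delta_pos":[[54,2.5,0],[54,2.5,0],[54,2.5,0],[0,0,0],[0,0,0],[0,0,0],[0,0,0],[0,0,0]],"rotation":[[0,0,0],[0,0,0],[0,0,0],[-0.131,0,0],[-0.131,0,0],[-0.131,0,0],[-0.131,0,0],[0,0,0]],"claw":[-1,-1,-1,-1,-1,-1,-1,-1]}'
python3 - <<'E'
from h import *
plan([.555,.301,.13],[np.pi-.5236,0,1.42])
a=snap('top','top12');b=snap('side','side12')
A=cv2.resize(a['color'][150:280,130:240,::-1],None,fx=3.6,fy=4,interpolation=cv2.INTER_CUBIC)
B=cv2.resize(b['color'][100:230,230:340,::-1],None,fx=3.6,fy=4,interpolation=cv2.INTER_CUBIC)
cv2.imwrite('pics/q5.png',np.hstack([A,B]))
o=robot.get_obs();R=Ro.from_euler('xyz',o['ee_rot']);p=o['tool_pos']
for nm,q in(('tool',p+R.apply([0,0,-.035])),('world',p+[0,0,.035])):
    for s in(-.047,.047):
        r=q+R.apply([s,0,0]); print(nm,proj(b,r).round(1),proj(a,r).round(1))
E
```

```text
time: 19.85
tool_pos: [0.5232, 0.1432, 0.1414]
ee_rot: [3.14, -0.0, 1.417]
wrist_force: [0.4, -0.0, 0.7]
width: 0.0942
time: 20.85
tool_pos: [0.5511, 0.3007, 0.1382]
ee_rot: [2.622, 0.002, 1.422]
wrist_force: [0.1, 0.3, -0.1]
width: 0.0936
t 20.85 rotvec [-0.0039  0.0012  0.0025] shift after rot mm [ 0.8 -0.8  9. ] before rot [ 0.9 -0.7  9. ]
tool [283.5 165.1] [184.5 233.8]
tool [279.3 152.4] [143.8 226.3]
world [289.1 163.3] [185.6 226. ]
world [284.7 150.7] [144.8 218.6]
```

View pics/q5.png

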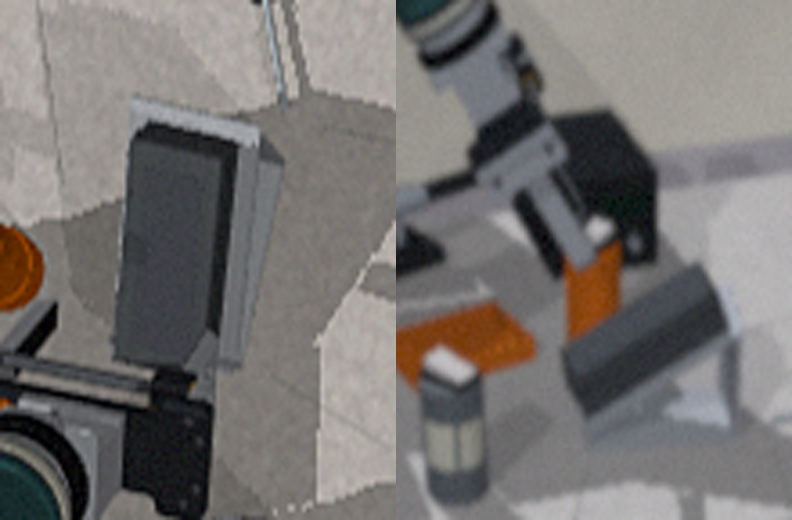

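```bash
python3 - <<'E'
from h import *
a=load('top12');b=load('side12')
n=np.array([-.494,.075,.866]);c=np.array([.605,.293,.062]);y=np.array([np.sin(.15),np.cos(.15),0]);x=np.cross(y,n)
for q in(c+.04*n, c+.04*n+.032*y,c+.04*n-.032*y, c-.032*y, c+.04*n-.032*y+.075*x,c+.04*n-.032*y-.075*x): 
  u,v=proj(a,q),proj(b,q); print(((u-[130,150])*[3.6,4]).round(), ((v-[230,100])*[3.6,4]+[396,0]).round())
plan([.616,.291,.042],[np.pi-.5236,0,1.42])
E
```

```text
[166. 256.] [636. 317.]
[119. 246.] [630. 299.]
[213. 265.] [642. 335.]
[229. 241.] [664. 371.]
[221. 150.] [715. 287.]
[205. 375.] [570. 383.]
t 20.95 rotvec [ 0.0002 -0.001  -0.0012] shift after rot mm [ -0.9   3.8 117.4] before rot [ -1.    3.8 117.4]
```

```bash
python3 -m handwheel '{"delta_pos":[[-1,4,20],[0,0,30],[0,0,30],[0,0,20],[0,0,12],[0,0,5],[0,0,0],[0,0,0]],"rotation":[[0,0,0],[0,0,0],[0,0,0],[0,0,0],[0,0,0],[0,0,0],[0,0,0],[0,0,0]],"claw":[-1,-1,-1,-1,-1,-1,-1,-1]}'
python3 - <<'E'
from h import *
plan([.616,.291,.042],[np.pi-.5236,0,1.42])
a=snap('top','top13');b=snap('side','side13')
A=cv2.resize(a['color'][150:280,130:240,::-1],None,fx=3.6,fy=4,interpolation=cv2.INTER_CUBIC)
B=cv2.resize(b['color'][100:230,230:340,::-1],None,fx=3.6,fy=4,interpolation=cv2.INTER_CUBIC)
cv2.imwrite('pics/q6.png',np.hstack([A,B]))
E
```

```text
time: 21.95
tool_pos: [0.6159, 0.2911, 0.0426]
ee_rot: [2.616, -0.001, 1.42]
wrist_force: [-0.0, 0.1, -0.2]
width: 0.094
t 21.95 rotvec [ 0.0019 -0.0013 -0.0003] shift after rot mm [-0.1 -0.2  0.6] before rot [-0.1 -0.2  0.6]
```

View pics/q6.png

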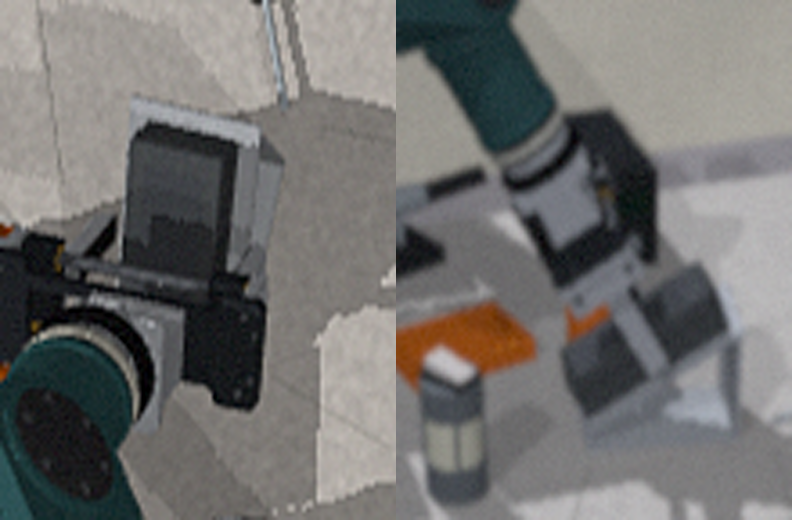

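```bash
python3 -m handwheel '{"delta_pos":[[0,0,0],[0,0,0],[0,0,0],[0,0,0],[0,0,0],[0,0,-5],[0,0,-10],[0,0,-15]],"rotation":[[0,0,0],[0,0,0],[0,0,0],[0,0,0],[0,0,0],[0,0,0],[0,0,0],[0,0,0]],"claw":[1,1,1,1,1,1,1,1]}'
python3 - <<'E'
from h import *
a=snap('top','top14');b=snap('side','side14')
A=cv2.resize(a['color'][150:280,130:240,::-1],None,fx=3.6,fy=4,interpolation=cv2.INTER_CUBIC)
B=cv2.resize(b['color'][100:230,230:340,::-1],None,fx=3.6,fy=4,interpolation=cv2.INTER_CUBIC)
cv2.imwrite('pics/q7.png',np.hstack([A,B]))
E
```

```text
time: 23.05
tool_pos: [0.5982, 0.2911, 0.0649]
ee_rot: [2.623, 0.004, 1.418]
wrist_force: [0.1, -0.3, -4.2]
width: 0.0638
```

View pics/q7.png

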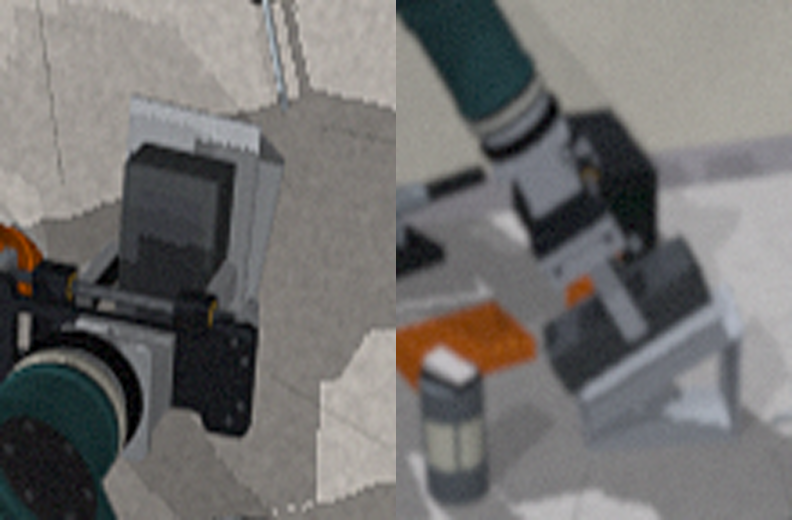

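```bash
python3 -m handwheel '{"delta_pos":[[0,15,-26],[0,25,-43],[0,0,0],[0,0,0],[0,0,0],[0,0,0],[0,0,0],[0,0,0]],"rotation":[[0,0,0],[0,0,0],[0.131,0,0],[0.131,0,0],[0.131,0,0],[0.131,0,0],[0,0,-0.114],[0,0,-0.114]],"claw":[1,1,1,1,1,1,1,1]}'
python3 - <<'E'
from h import *
plan([.4905,-.0202,.10],[np.pi,0,1.647])
E
```

```text
time: 24.15
tool_pos: [0.601, 0.292, 0.1453]
ee_rot: [-3.139, 0.001, 1.651]
wrist_force: [-0.1, 0.1, -3.3]
width: 0.0638
t 24.15 rotvec [-0.0024  0.0013  0.0039] shift after rot mm [-302.9 -134.    45.3] before rot [-302.3 -135.    46. ]
```

```bash
python3 -m handwheel '{"delta_pos":[[-50,-22.5,0],[-50,-22.5,0],[-50,-22.5,0],[-50,-22.5,0],[-50,-22.5,0],[-52,-22,0],[0,0,20],[0,0,25]],"rotation":[[0,0,0],[0,0,0],[0,0,0],[0,0,0],[0,0,0],[0,0,0],[0,0,0],[0,0,0]],"claw":[1,1,1,1,1,1,1,1]}'
python3 -m handwheel '{"delta_pos":[[0,0,15],[0,0,10],[0,0,5],[0,0,0],[0,0,0],[0,0,0],[0,0,0],[0,0,0]],"rotation":[[0,0,0],[0,0,0],[0,0,0],[0,0,0],[0,0,0],[0,0,0],[0,0,0],[0,0,0]],"claw":[1,1,1,1,1,1,1,1]}'
python3 - <<'E'
from h import *
plan([.4905,-.0202,.023],[np.pi,0,1.647])
a=snap('top','top15');b=snap('side','side15')
A=cv2.resize(a['color'][140:310,240:360,::-1],None,fx=3.2,fy=3.2,interpolation=cv2.INTER_CUBIC)
B=cv2.resize(b['color'][150:320,235:355,::-1],None,fx=3.2,fy=3.2,interpolation=cv2.INTER_CUBIC)
cv2.imwrite('pics/q8.png',np.hstack([A,B]))
E
```

```text
time: 25.15
tool_pos: [0.49, -0.0199, 0.102]
ee_rot: [3.14, 0.001, 1.646]
wrist_force: [-0.3, 0.1, -4.0]
width: 0.0637
time: 26.15
tool_pos: [0.4901, -0.0188, 0.0721]
ee_rot: [3.141, 0.0, 1.648]
wrist_force: [0.5, -0.3, -3.6]
width: 0.0637
t 26.15 rotvec [0.0003 0.     0.0008] shift after rot mm [-1.4  0.3 49.1] before rot [-1.4  0.3 49.1]
```

View pics/q8.png

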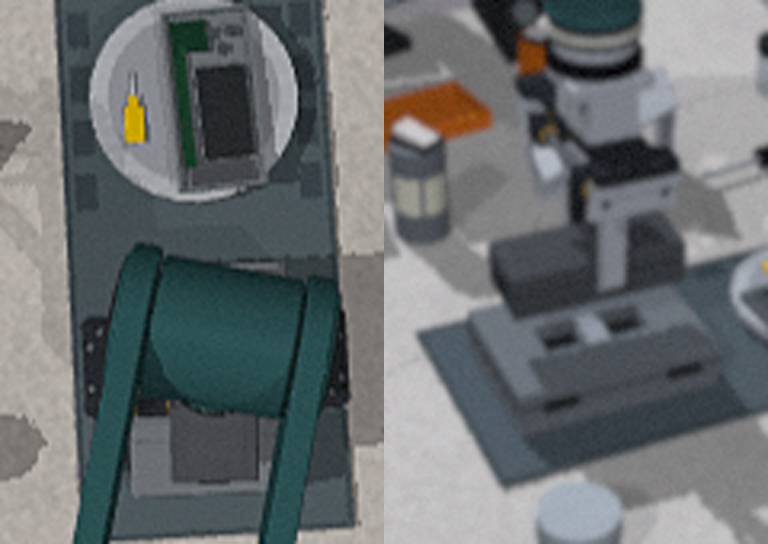

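```bash
python3 - <<'E'
from h import *
a=load('top15');b=load('side15')
l=onz(b,275.9,247.5,.095);r=onz(b,328.4,232.8,.095);print(l,r,(l+r)/2,np.linalg.norm(r-l),np.arctan2(*(r-l)[1::-1]))
p=onz(a,172/3.2+239.7,473/3.2+139.7,.135);q=onz(a,255/3.2+239.7,481/3.2+139.7,.135);print(p,q,np.linalg.norm(p-q),(p+q)/2,np.arctan2(*(p-q)[1::-1])-np.pi/2)
m=(p+q)/2; print('centre from top',m+.075*np.array([np.cos(.078),np.sin(.078),0]))
E
```

```text
[ 0.4180038  -0.04493844  0.095     ] [ 0.57059309 -0.02374326  0.095     ] [ 0.49429844 -0.03434085  0.095     ] 0.15405429609337118 0.1380203107212885
[0.41599257 0.00577347 0.135     ] [ 0.41195974 -0.05495838  0.135     ] 0.06086559369606292 [ 0.41397615 -0.02459246  0.135     ] -0.06630660463060156
centre from top [ 0.48874812 -0.01874839  0.135     ]
```

```bash
python3 -m handwheel '{"delta_pos":[[-1.4,0.3,15],[0,0,15],[0,0,10],[0,0,4],[0,0,2],[0,0,0],[0,0,0],[0,0,0]],"rotation":[[0,0,0],[0,0,0],[0,0,0],[0,0,0],[0,0,0],[0,0,0],[0,0,0],[0,0,0]],"claw":[1,1,1,1,1,1,1,1]}'
python3 - <<'E'
from h import *
o=robot.get_obs();print(o['wrist_force'],o['tool_pos'])
b=snap('side','side16')
cv2.imwrite('pics/q9.png',cv2.resize(b['color'][150:320,235:355,::-1],None,fx=4.5,fy=3.5,interpolation=cv2.INTER_CUBIC))
E
```

```text
time: 27.25
tool_pos: [0.4907, -0.0201, 0.0264]
ee_rot: [3.141, 0.0, 1.648]
wrist_force: [-0.5, 0.3, -3.3]
width: 0.0638
[-0.48866865  0.327501   -3.33041216] [ 0.49072169 -0.0201455   0.02643248]
```

View pics/q9.png

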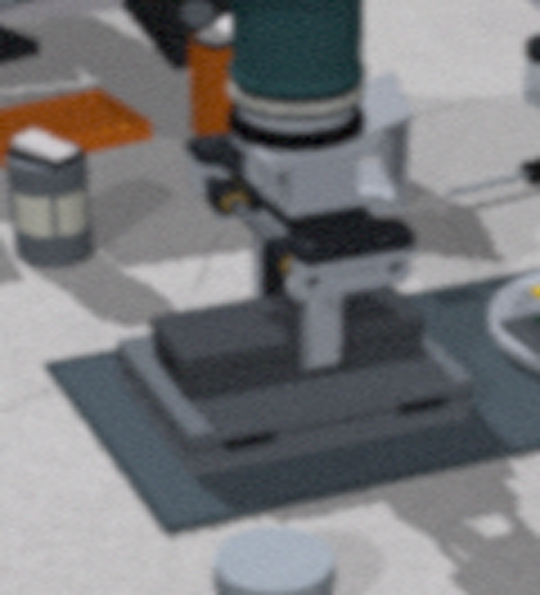

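Still hanging (−3.3 N) and close above the case. I'll lower it in small steps until the weight goes off the wrist.

```bash
python3 -m handwheel '{"delta_pos":[[0,0,1],[0,0,1],[0,0,1],[0,0,1],[0,0,1],[0,0,0],[0,0,0],[0,0,0]],"rotation":[[0,0,0],[0,0,0],[0,0,0],[0,0,0],[0,0,0],[0,0,0],[0,0,0],[0,0,0]],"claw":[1,1,1,1,1,1,1,1]}'
python3 - <<'E'
from h import *
o=robot.get_obs();print(o['wrist_force'],o['tool_pos'])
E
```

```text
time: 28.3
tool_pos: [0.4912, -0.0196, 0.0226]
ee_rot: [3.14, -0.001, 1.648]
wrist_force: [-0.9, 1.8, 5.3]
width: 0.0638
[-0.90301505  1.77903777  5.31564046] [ 0.49118713 -0.01961827  0.02264947]
```

```bash
python3 -m handwheel '{"delta_pos":[[0,0,-0.8],[0,0,0],[0,0,0],[0,0,0],[0,0,-15],[0,0,-40],[0,0,-50],[0,0,-10]],"rotation":[[0,0,0],[0,0,0],[0,0,0],[0,0,0],[0,0,0],[0,0,0],[0,0,0],[0,0,0]],"claw":[1,-1,-1,-1,-1,-1,-1,-1]}'
python3 - <<'E'
from h import *
plan([.408,-.236,-.017],[np.pi,0,1.647])
b=snap('side','side17')
cv2.imwrite('pics/q10.png',cv2.resize(b['color'][150:320,235:355,::-1],None,fx=4.5,fy=3.5,interpolation=cv2.INTER_CUBIC))
E
```

```text
time: 29.3
tool_pos: [0.4932, -0.0206, 0.1423]
ee_rot: [3.132, 0.002, 1.648]
wrist_force: [0.0, -0.3, -0.1]
width: 0.094
t 29.3 rotvec [0.0093 0.0023 0.0009] shift after rot mm [-208.3 -101.4  159.3] before rot [-207.8 -103.   158.8]
```

View pics/q10.png

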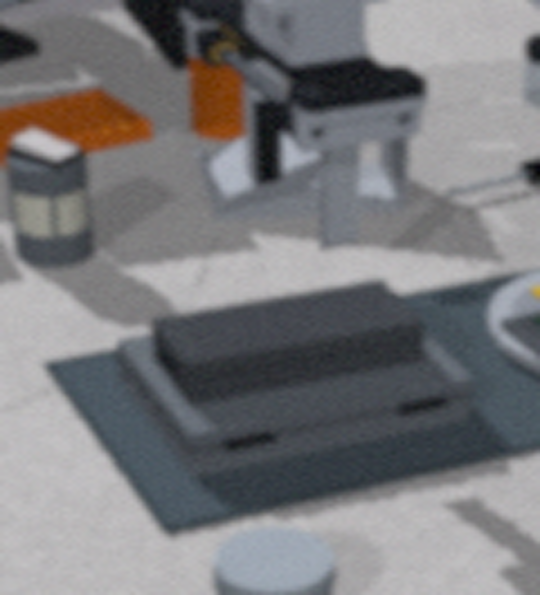

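```bash
python3 -m handwheel '{"delta_pos":[[-52,-25,0],[-52,-25,0],[-52,-25,0],[-52,-25,0],[0,0,30],[0,0,30],[0,0,0],[0,0,0]],"rotation":[[0,0,0],[0,0,0],[0,0,0],[0,0,0],[0,0,0],[0,0,0],[0,0,0],[0,0,0]],"claw":[-1,-1,-1,-1,-1,-1,-1,-1]}'
python3 - <<'E'
from h import *
plan([.408,-.236,-.017],[np.pi,0,1.647])
a=snap('top','top18');b=snap('side','side18')
A=cv2.resize(a['color'][185:315,250:360,::-1],None,fx=4.3,fy=4.3,interpolation=cv2.INTER_CUBIC)
B=cv2.resize(b['color'][230:360,245:320,::-1],None,fx=4.3,fy=4.3,interpolation=cv2.INTER_CUBIC)
cv2.imwrite('pics/q11.png',np.hstack([A,B])[:,:800])
o=robot.get_obs();p=o['tool_pos']+[0,0,.035]
print([((proj(b,p+[0,s,0])-[245,230])*4.3+[473,0]).round() for s in(-.047,.047)])
E
```

```text
time: 30.35
tool_pos: [0.4068, -0.2351, 0.0771]
ee_rot: [-3.142, -0.0, 1.648]
wrist_force: [0.5, 0.1, 0.5]
width: 0.0939
t 30.35 rotvec [-0.     -0.      0.0013] shift after rot mm [-1.   1.1 94.1] before rot [-1.   1.1 94.1]
[array([717., 315.]), array([661., 201.])]
```

View pics/q11.png

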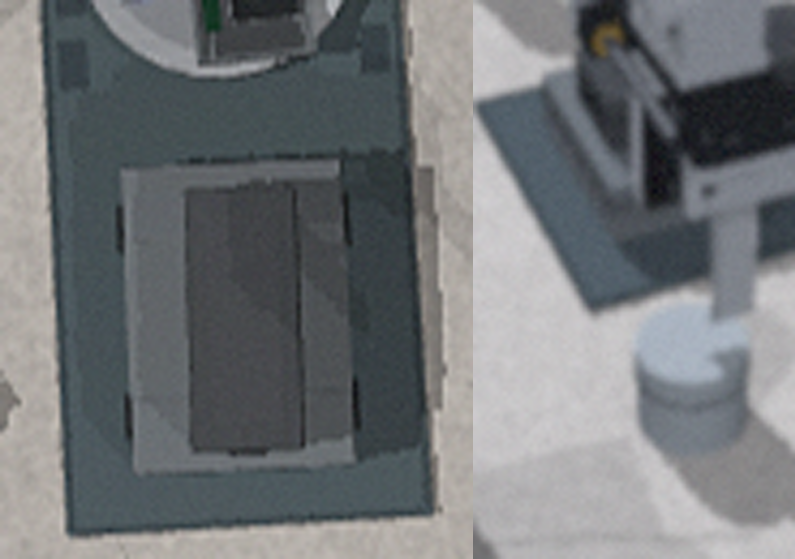

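```bash
python3 - <<'E'
from h import *
a=load('top18')
f=lambda x,y:(x/4.3+249.6,y/4.3+184.6)
k=np.mean([onz(a,*f(*p),.086) for p in((185,190),(297,183),(304,448),(190,450))],0)
c=np.mean([onz(a,*f(*p),.046) for p in((122,170),(340,160),(355,462),(135,470))],0)
print('kit',k,'case',c)
E
python3 -m handwheel '{"delta_pos":[[-1,1,30],[0,0,30],[0,0,20],[0,0,10],[0,0,4],[0,0,0],[0,0,0],[0,0,0]],"rotation":[[0,0,0],[0,0,0],[0,0,0],[0,0,0],[0,0,0],[0,0,0],[0,0,0],[0,0,0]],"claw":[-1,-1,-1,-1,-1,-1,1,1]}'
python3 - <<'E'
from h import *
b=snap('side','side19')
cv2.imwrite('pics/q12.png',cv2.resize(b['color'][230:360,235:355,::-1],None,fx=4.3,fy=4.3,interpolation=cv2.INTER_CUBIC))
E
```

```text
kit [ 0.48775767 -0.02302118  0.086     ] case [ 0.49129656 -0.02009478  0.046     ]
time: 31.45
tool_pos: [0.4082, -0.2364, -0.0166]
ee_rot: [3.141, 0.001, 1.648]
wrist_force: [0.8, 0.8, 1.0]
width: 0.0774
```

View pics/q12.png

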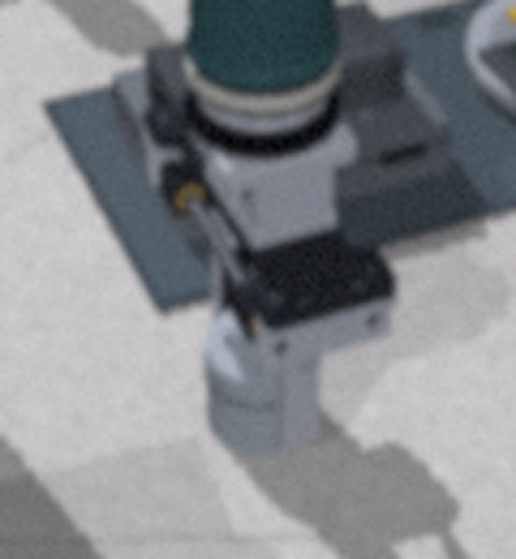

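```bash
python3 - <<'E'
from h import *
b=load('side19')
for p in([.408,-.236,0],[.408,-.236-.05,.02],[.408,-.236-.05,.06],[.408,-.236,.055],[.418,-.236-.05,.06]): print(((proj(b,p)-[235,230])*4.3).round())
E
```

```text
[259. 414.]
[289. 453.]
[289. 397.]
[259. 340.]
[308. 393.]
```

```bash
python3 -m handwheel '{"delta_pos":[[0,0,0],[0,0,0],[0,0,0],[0,0,-5],[0,0,-25],[0,0,-40],[0,0,-40],[0,0,-20]],"rotation":[[0,0,0],[0,0,0],[0,0,0],[0,0,0],[0,0,0],[0,0,0],[0,0,0],[0,0,0]],"claw":[1,1,1,1,1,1,1,1]}'
python3 - <<'E'
from h import *
plan([.488,-.023,.08],[np.pi,0,1.647])
b=snap('side','side20')
cv2.imwrite('pics/q13.png',cv2.resize(b['color'][190:320,235:355,::-1],None,fx=4.3,fy=4.3,interpolation=cv2.INTER_CUBIC))
o=robot.get_obs();p=o['tool_pos']; print(o['wrist_force'])
for d in([0,0,.0166],[0,-.031,.06],[0,-.0,.0716],[0,.031,.06]): print(((proj(b,p+d)-[235,190])*4.3).round())
E
```

```text
time: 32.5
tool_pos: [0.4085, -0.2369, 0.1151]
ee_rot: [3.139, 0.003, 1.648]
wrist_force: [0.0, -0.3, -2.8]
width: 0.0617
t 32.5 rotvec [0.0022 0.0025 0.0009] shift after rot mm [207.2  95.6  35.1] before rot [207.2  95.7  34.8]
[ 0.64260195  0.044499   -0.98487776]
[263. 399.]
[283. 369.]
[263. 313.]
[244. 296.]
```

View pics/q13.png

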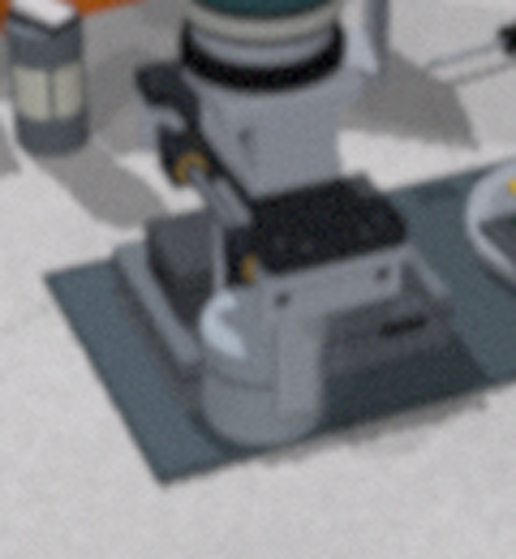

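```bash
python3 -m handwheel '{"delta_pos":[[51.8,23.9,0],[51.8,23.9,0],[51.8,23.9,0],[51.8,23.9,0],[0,0,15],[0,0,15],[0,0,8],[0,0,0]],"rotation":[[0,0,0],[0,0,0],[0,0,0],[0,0,0],[0,0,0],[0,0,0],[0,0,0],[0,0,0]],"claw":[1,1,1,1,1,1,1,1]}'
python3 - <<'E'
from h import *
plan([.488,-.023,.0694],[np.pi,0,1.647])
E
```

```text
time: 33.55
tool_pos: [0.486, -0.0233, 0.0734]
ee_rot: [-3.139, -0.001, 1.646]
wrist_force: [0.4, -0.4, -2.1]
width: 0.0618
t 33.55 rotvec [-0.0026 -0.0005 -0.0014] shift after rot mm [0.1 2.  4. ] before rot [0.1 2.1 4. ]
```

```bash
python3 -m handwheel '{"delta_pos":[[0,0,0],[0,0,1],[0,0,1],[0,0,0.5],[0,0,0.5],[0,0,0.5],[0,0,0],[0,0,0]],"rotation":[[0,0,0],[0,0,0],[0,0,0],[0,0,0],[0,0,0],[0,0,0],[0,0,0],[0,0,0]],"claw":[1,1,1,1,1,1,1,1]}'
python3 - <<'E'
from h import *
plan([.488,-.023,.0694],[np.pi,0,1.647]);print(robot.get_obs()['wrist_force'])
b=snap('side','side21')
cv2.imwrite('pics/q14.png',cv2.resize(b['color'][180:300,235:355,::-1],None,fx=4.3,fy=4.3,interpolation=cv2.INTER_CUBIC))
E
```

```text
time: 34.55
tool_pos: [0.4871, -0.0221, 0.0713]
ee_rot: [-3.142, -0.0, 1.648]
wrist_force: [0.1, 0.5, -3.3]
width: 0.0617
t 34.55 rotvec [-0.     -0.0001  0.001 ] shift after rot mm [-0.9  0.8  1.9] before rot [-0.9  0.8  1.9]
[ 0.13033449  0.50121167 -3.28362618]
```

View pics/q14.png

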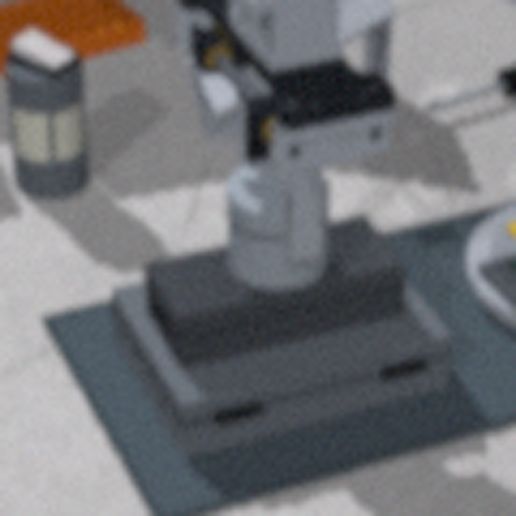

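```bash
python3 -m handwheel '{"delta_pos":[[-0.9,0.8,0.5],[0,0,0.5],[0,0,0.5],[0,0,0.5],[0,0,0.5],[0,0,0.5],[0,0,0],[0,0,0]],"rotation":[[0,0,0],[0,0,0],[0,0,0],[0,0,0],[0,0,0],[0,0,0],[0,0,0],[0,0,0]],"claw":[1,1,1,1,1,1,1,1]}'
python3 - <<'E'
from h import *
plan([.488,-.023,.0694],[np.pi,0,1.647]);print(robot.get_obs()['wrist_force'])
E
```

```text
time: 35.6
tool_pos: [0.488, -0.023, 0.069]
ee_rot: [3.141, -0.0, 1.648]
wrist_force: [-3.0, 0.3, 5.0]
width: 0.0619
t 35.6 rotvec [ 0.0004 -0.      0.0009] shift after rot mm [ 0.  -0.  -0.4] before rot [ 0.  -0.  -0.4]
[-3.01780752  0.27711433  5.03047717]
```

```bash
python3 -m handwheel '{"delta_pos":[[0,0,-0.6],[0,0,0],[0,0,0],[0,0,-10],[0,0,-40],[0,0,-40],[0,0,-10],[0,0,0]],"rotation":[[0,0,0],[0,0,0],[0,0,0],[0,0,0],[0,0,0],[0,0,0],[0,0,0],[0,0,0]],"claw":[1,-1,-1,-1,-1,-1,-1,-1]}'
python3 - <<'E'
from h import *
plan([.4035,.2437,.01],[np.pi,0,1.647])
E
```

```text
time: 36.6
tool_pos: [0.4883, -0.023, 0.1691]
ee_rot: [3.14, 0.0, 1.648]
wrist_force: [-0.8, 0.1, 0.3]
width: 0.0938
t 36.6 rotvec [0.0011 0.0002 0.0009] shift after rot mm [272.4 -64.3 159.1] before rot [272.5 -64.2 159. ]
```

```bash
python3 -m handwheel '{"delta_pos":[[54.5,-12.9,0],[54.5,-12.9,0],[54.5,-12.9,0],[54.5,-12.9,0],[54.5,-12.9,0],[0,0,20],[0,0,10],[0,0,0]],"rotation":[[0,0,0],[0,0,0],[0,0,0],[0,0,0],[0,0,0],[0,0,0],[0,0,0],[0,0,0]],"claw":[-1,-1,-1,-1,-1,-1,-1,-1]}'
python3 - <<'E'
from h import *
plan([.4035,.2437,.01],[np.pi,0,1.647])
a=snap('top','top22');b=snap('side','side22')
A=cv2.resize(a['color'][185:315,250:360,::-1],None,fx=4,fy=4,interpolation=cv2.INTER_CUBIC)
B=cv2.resize(b['color'][110:240,210:300,::-1],None,fx=4,fy=4,interpolation=cv2.INTER_CUBIC)
cv2.imwrite('pics/q15.png',np.hstack([A,B])[:,:800])
p=robot.get_obs()['tool_pos']+[0,0,.035]
for q in(p+[0,-.053,0],p+[0,.053,0],[.4035,.2437,.1]): print(((proj(b,q)-[210,110])*4+[440,0]).round())
E
```

```text
time: 37.6
tool_pos: [0.4016, 0.2427, 0.1366]
ee_rot: [-3.137, 0.002, 1.647]
wrist_force: [-0.2, 0.5, 0.3]
width: 0.094
t 37.6 rotvec [-0.0042  0.0016 -0.    ] shift after rot mm [  0.9   2.  126.6] before rot [  1.1   2.5 126.6]
[589. 281.]
[557. 219.]
[579. 336.]
```

View pics/q15.png

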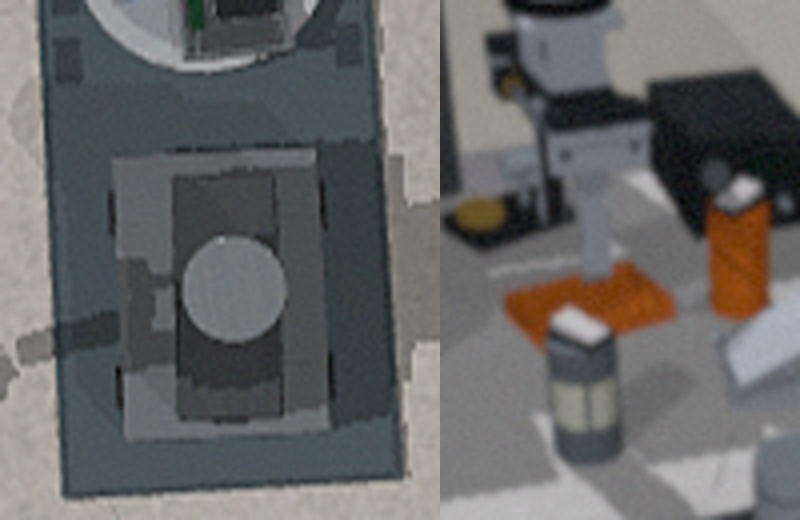

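```bash
python3 -m handwheel '{"delta_pos":[[0,0,25],[0,0,30],[0,0,30],[0,0,25],[0,0,15],[0,0,2.5],[0,0,0],[0,0,0]],"rotation":[[0,0,0],[0,0,0],[0,0,0],[0,0,0],[0,0,0],[0,0,0],[0,0,0],[0,0,0]],"claw":[-1,-1,-1,-1,-1,-1,-1,-1]}'
python3 - <<'E'
from h import *
plan([.4035,.2437,.01],[np.pi,0,1.647])
a=load('top22'); print('tin',onz(a,308.2,256.9,.141)); f=lambda x,y:(x/4+249.6,y/4+184.6)
print('kit',np.mean([onz(a,*f(*p),.086) for p in((173,177),(275,172),(284,417),(177,418))],0))
b=snap('side','side23')
cv2.imwrite('pics/q16.png',cv2.resize(b['color'][130:250,190:310,::-1],None,fx=4.5,fy=4.5,interpolation=cv2.INTER_CUBIC))
E
```

```text
time: 38.7
tool_pos: [0.4037, 0.2441, 0.0127]
ee_rot: [3.139, -0.001, 1.648]
wrist_force: [0.3, 1.5, 0.8]
width: 0.0942
t 38.7 rotvec [ 0.0023 -0.0009  0.0009] shift after rot mm [-0.4 -0.2  2.7] before rot [-0.4 -0.2  2.7]
tin [ 0.48821993 -0.02644271  0.141     ]
kit [ 0.487503   -0.02319308  0.086     ]
```

View pics/q16.png

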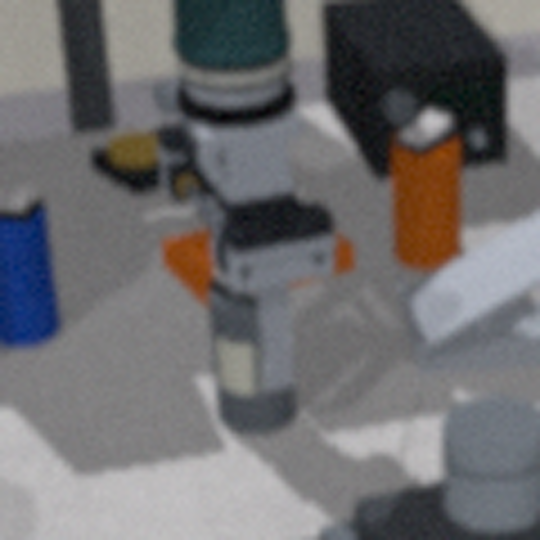

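```bash
python3 -m handwheel '{"delta_pos":[[0,0,0],[0,0,0],[0,0,0],[0,0,0],[0,0,0],[0,0,-10],[0,0,-35],[0,0,-45]],"rotation":[[0,0,0],[0,0,0],[0,0,0],[0,0,0],[0,0,0],[0,0,0],[0,0,0],[0,0,0]],"claw":[1,1,1,1,1,1,1,1]}'
python3 -m handwheel '{"delta_pos":[[0,0,-45],[0,0,-40],[0,0,-5],[0,0,0],[0,0,0],[0,0,0],[0,0,0],[0,0,0]],"rotation":[[0,0,0],[0,0,0],[0,0,0],[0,0,0],[0,0,0],[0,0,0],[0,0,0],[0,0,0]],"claw":[1,1,1,1,1,1,1,1]}'
python3 - <<'E'
from h import *
plan([.488,-.0245,.1537],[np.pi,0,1.647])
b=snap('side','side24')
cv2.imwrite('pics/q17.png',cv2.resize(b['color'][50:210,190:310,::-1],None,fx=4,fy=3.7,interpolation=cv2.INTER_CUBIC))
o=robot.get_obs();p=o['tool_pos'];print(o['wrist_force'])
for q in(p+[0,0,-.0127],p+[0,0,.0873]): print(((proj(b,q)-[190,50])*[4,3.7]).round())
E
```

```text
time: 39.75
tool_pos: [0.4013, 0.2428, 0.101]
ee_rot: [-3.138, 0.002, 1.648]
wrist_force: [0.5, -0.1, -3.2]
width: 0.0535
time: 40.75
tool_pos: [0.4026, 0.2437, 0.1911]
ee_rot: [-3.141, 0.0, 1.648]
wrist_force: [-0.9, 0.4, -2.9]
width: 0.0538
t 40.75 rotvec [-0.0005  0.0001  0.0009] shift after rot mm [-273.9   64.7   37.4] before rot [-273.9   64.5   37.4]
[ 0.42979859  0.59717288 -2.28518997]
[212. 446.]
[202. 327.]
```

View pics/q17.png

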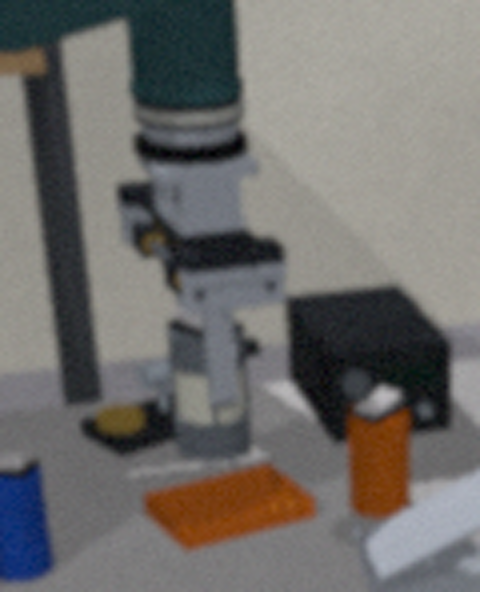

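```bash
python3 -m handwheel '{"delta_pos":[[-40,9.3,0],[-54,12.8,0],[-54,12.8,0],[-54,12.8,0],[-40,9.3,0],[-32,7.7,0],[0,0,0],[0,0,15]],"rotation":[[0,0,0],[0,0,0],[0,0,0],[0,0,0],[0,0,0],[0,0,0],[0,0,0],[0,0,0]],"claw":[1,1,1,1,1,1,1,1]}'
python3 -m handwheel '{"delta_pos":[[0,0,10],[0,0,7],[0,0,2],[0,0,0],[0,0,0],[0,0,0],[0,0,0],[0,0,0]],"rotation":[[0,0,0],[0,0,0],[0,0,0],[0,0,0],[0,0,0],[0,0,0],[0,0,0],[0,0,0]],"claw":[1,1,1,1,1,1,1,1]}'
python3 - <<'E'
from h import *
plan([.488,-.0245,.1537],[np.pi,0,1.647]);print(robot.get_obs()['wrist_force'])
b=snap('side','side25')
cv2.imwrite('pics/q18.png',cv2.resize(b['color'][130:300,235:355,::-1],None,fx=4,fy=3.4,interpolation=cv2.INTER_CUBIC))
E
```

```text
time: 41.8
tool_pos: [0.4892, -0.0242, 0.1772]
ee_rot: [3.139, 0.0, 1.648]
wrist_force: [-0.2, -0.4, -2.8]
width: 0.0532
time: 42.8
tool_pos: [0.4884, -0.0245, 0.1575]
ee_rot: [3.141, -0.0, 1.648]
wrist_force: [-0.2, -0.1, -2.6]
width: 0.0539
t 42.8 rotvec [ 0.0002 -0.      0.0008] shift after rot mm [ 0.1 -0.4  3.8] before rot [ 0.1 -0.4  3.8]
[-0.15735429 -0.07446932 -2.64127048]
```

View pics/q18.png

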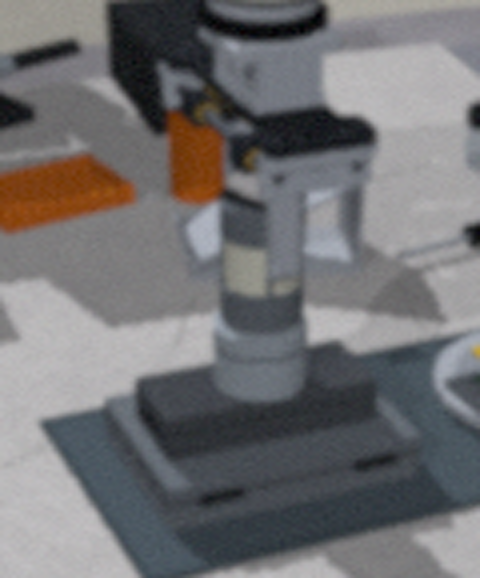

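```bash
python3 -m handwheel '{"delta_pos":[[0,0,1],[0,0,1],[0,0,0.7],[0,0,0.5],[0,0,0.5],[0,0,0.4],[0,0,0],[0,0,0]],"rotation":[[0,0,0],[0,0,0],[0,0,0],[0,0,0],[0,0,0],[0,0,0],[0,0,0],[0,0,0]],"claw":[1,1,1,1,1,1,1,1]}'
python3 - <<'E'
from h import *
plan([.488,-.0245,.1537],[np.pi,0,1.647]);print(robot.get_obs()['wrist_force'])
E
```

```text
time: 43.85
tool_pos: [0.4883, -0.0245, 0.1533]
ee_rot: [3.142, -0.0, 1.648]
wrist_force: [0.4, -0.2, -2.6]
width: 0.0535
t 43.85 rotvec [ 0.0001 -0.0001  0.0009] shift after rot mm [-0.  -0.3 -0.4] before rot [-0.  -0.3 -0.4]
[ 0.35315391 -0.17187407 -2.62384755]
```

```bash
python3 -m handwheel '{"delta_pos":[[0,0,0.4],[0,0,0.4],[0,0,0.4],[0,0,0.4],[0,0,0],[0,0,0],[0,0,0],[0,0,0]],"rotation":[[0,0,0],[0,0,0],[0,0,0],[0,0,0],[0,0,0],[0,0,0],[0,0,0],[0,0,0]],"claw":[1,1,1,1,1,1,1,1]}'
python3 - <<'E'
from h import *
plan([.488,-.0245,.1537],[np.pi,0,1.647]);print(robot.get_obs()['wrist_force'])
E
```

```text
time: 44.85
tool_pos: [0.4885, -0.0245, 0.1525]
ee_rot: [3.141, 0.0, 1.648]
wrist_force: [-2.7, 1.7, 5.6]
width: 0.0537
t 44.85 rotvec [0.0008 0.0002 0.0009] shift after rot mm [ 0.1 -0.5 -1.2] before rot [ 0.1 -0.5 -1.2]
[-2.74851072  1.65443152  5.55595715]
```

```bash
python3 -m handwheel '{"delta_pos":[[0,0,-0.6],[0,0,0],[0,0,0],[0,0,0],[0,0,0],[0,0,-10],[0,0,-30],[0,0,-40]],"rotation":[[0,0,0],[0,0,0],[0,0,0],[0,0,0],[0,0,0],[0,0,0],[0,0,0],[0,0,0]],"claw":[1,-0.6,-1,-1,-1,-1,-1,-1]}'
python3 -m handwheel '{"delta_pos":[[0,0,-30],[0,-30,0],[0,-50,0],[0,-50,0],[0,0,0],[0,0,0],[0,0,0],[0,0,0]],"rotation":[[0,0,0],[0,0,0],[0,0,0],[0,0,0],[0,0,0],[0,0,0],[0,0,0],[0,0,0]],"claw":[-1,-1,-1,-1,-1,-1,-1,-1]}'
python3 - <<'E'
from h import *
a=snap('top','top26');b=snap('side','side26')
A=cv2.resize(a['color'][185:315,250:360,::-1],None,fx=4,fy=4,interpolation=cv2.INTER_CUBIC)
B=cv2.resize(b['color'][150:280,260:350,::-1],None,fx=4,fy=4,interpolation=cv2.INTER_CUBIC)
cv2.imwrite('pics/q19.png',np.hstack([A,B])[:,:800]); cv2.imwrite('pics/q20.png',b['color'][:,:,::-1])
E
```

```text
time: 45.85
tool_pos: [0.4878, -0.0244, 0.2329]
ee_rot: [-3.14, -0.0, 1.648]
wrist_force: [0.0, -0.0, 0.1]
width: 0.0936
time: 46.85
tool_pos: [0.3594, -0.0345, 0.2619]
ee_rot: [-3.14, -0.001, 1.648]
wrist_force: [0.3, 0.8, -0.3]
width: 0.0939
```

View pics/q19.png

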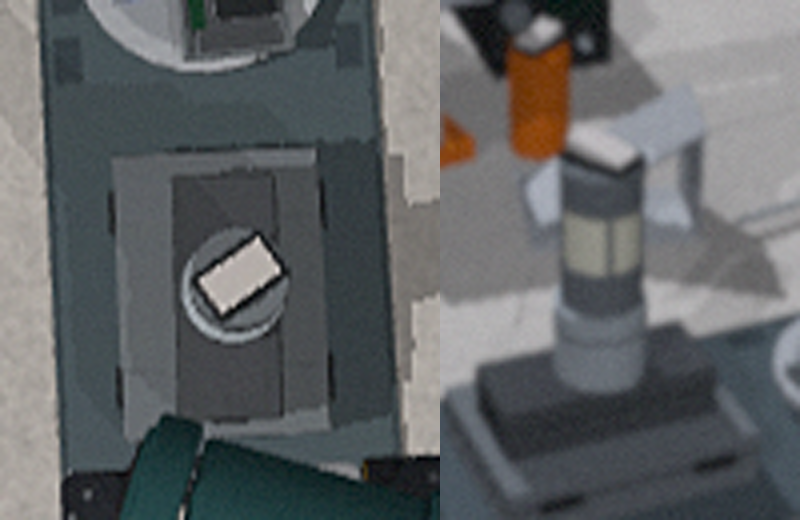

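View pics/q20.png

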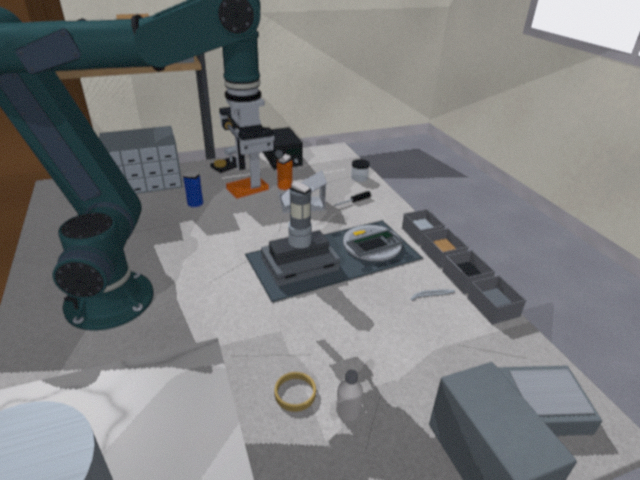

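View pics/top26.png

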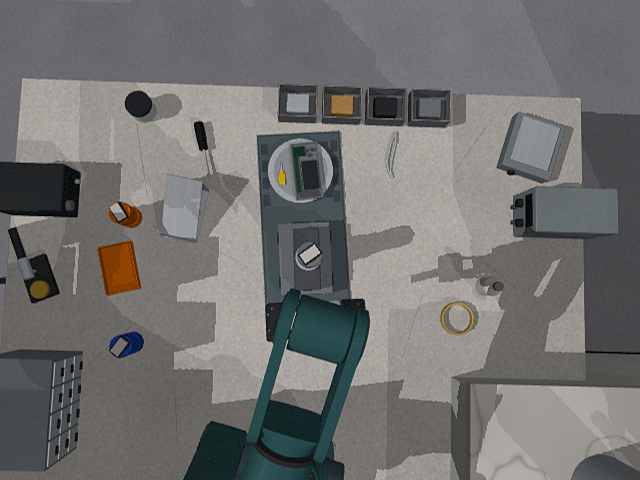

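```bash
python3 - <<'E'
from h import *
a=load('top26');b=load('side26')
c=onz(a,239/4+249.6,275/4+184.6,.253);print('lamp',c)
w=(b['color'][180:195,286:312].min(2)>165).astype(np.uint8)
cn,_=cv2.findContours(w,cv2.RETR_EXTERNAL,cv2.CHAIN_APPROX_NONE);k=max(cn,key=cv2.contourArea)
print('obs box',(cv2.boxPoints(cv2.minAreaRect(k))+[286,180]).round(1).tolist())
for t in(.21,0,-.13,-.21):
    al=-.89;x=np.array([np.cos(al),np.sin(al),0]);y=np.array([-x[1],x[0],0]);xx=x*np.cos(t)+np.array([0,0,np.sin(t)]);n=np.array([0,0,np.cos(t)])-x*np.sin(t)
    o=np.array([c[0],c[1],.249]);print(t,[tuple(proj(b,o+n*.004+xx*i*.02+y*j*.011).round(1).tolist()) for i,j in((1,1),(1,-1),(-1,-1),(-1,1))])
print(robot.get_obs()['time'])
E
```

```text
lamp [ 0.48937    -0.02664962  0.253     ]
obs box [[292.5, 183.7], [296.1, 178.4], [308.1, 186.4], [304.5, 191.7]]
0.21 [(309.3, 184.2), (304.5, 187.8), (291.0, 186.6), (295.9, 183.1)]
0 [(309.8, 185.9), (305.0, 189.5), (291.1, 185.1), (296.0, 181.6)]
-0.13 [(309.9, 186.8), (305.1, 190.5), (291.3, 184.3), (296.2, 180.8)]
-0.21 [(309.9, 187.4), (305.1, 191.1), (291.5, 183.8), (296.4, 180.3)]
46.95
```

```bash
python3 - <<'E'
from h import *
o=robot.get_obs();print(abs(o['qvel']).max()); print(robot.close_job())
E
```

```text
0.008803345144038102
the job is handed in; nothing more can be done
None
```

I switched the lamp on first, while it stood on the bench. Then I stacked case, kit, tin and lamp on the bare end of the mat and handed the job in at about 47 s of the 72 s. Handing in gave no verdict.

**Stack position (pictures):** The case centre was about 0.2 mm from my measured bare-end middle, and it was set down at 0.075 rad against the mat's 0.078 rad. The kit was about 5 mm from the case centre. The tin was about 3 mm from the kit centre and the lamp about 1 mm from the tin centre.

**Level and right way up:** Everything looks level in the last pictures, but I did not measure tilt to the 0.05 rad limit. I placed each piece by lowering it until the wrist force showed contact. No drop or tip showed in any picture.

**Switch:** I pressed the rocker to its end stop, which I felt as 6 N. Its slope in the last side view is at least that of fully on.

**Rest of the bench:** In the last pictures the other items look where they were at the start. I compared these by eye only.

**Disagreement found:** The reported tool point lies about 35 mm beyond the finger tips along the tool axis. The side pictures, the contact on the rocker and the tilted kit approach all agreed on this, so I corrected for it throughout. A rough yaw reading of the kit in the gripper did not agree between the cameras (+0.14 and −0.07 rad). I took the yaw from the jaws instead, and the later top view looked square.

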